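# Cool the full vial box

## Robot

A 6-joint arm with a two-finger parallel gripper is mounted at the origin on the work surface. World frame = base frame: x ahead of the robot, y to its left, z up, the work surface at z = 0. Lengths are in m, angles in rad, forces in N, time in s.
With the tool pointing down it reaches from about 0.325 to 0.85 m from the base axis. Payload 15.5 kg.
Tool frame: the origin (TCP) lies at the very end of the fingers, on their centre line; the grasp point (between the pads) lies 19 mm behind it; z points along the fingers, y is the direction in which the jaws open and shut (so a half turn about z gives the same grasp; the last joint's range is limited). The gripper opens to 91 mm and grips with 3 to 60 N. Pads are 32 mm wide; open, the fingers measure 118 mm over their backs; the gripper's body (76 mm by 178 mm) begins 60 mm behind the grasp point.
Start: joints at [-1.232, 0.494, 1.345, -0, 1.302, -0.096], TCP at [0.263, -0.567, 0.186] pointing down, gripper open.
Joint ranges: [-2.91, 2.91], [-0.82, 2.16], [0.22, 2.67], [-1.22, 4.37], [0.12, 2.79], [-3.08, 3.08]. Speed limits (rad/s): [1.89, 1.89, 2.57, 3.01, 3.01, 3.01].

## Interface

Orientations are given as a unit quaternion [w, x, y, z].
In Python, from station import readout, imaging, env gives the robot as it stands.
- The arm moves only by the tool move_arm, never from a script. Its arguments are lists of equal length, an entry for each row: "twist": the turn, a rotation vector about the tool's x, y, z in units of 0.08 rad (1.0 is 0.08 rad), a list of three; "translation": the shift along the tool's x, y, z in units of 30 mm (1.0 is 30 mm), a list of three; "gripper": the opening, from -1 (shut) to 1 (fully open), so that 0 is half open. In form: {"twist": [[ax, ay, az], ...], "translation": [[dx, dy, dz], ...], "gripper": [gripper, ...]}. A call has 1 to 20 rows; each row shifts and turns the commanded pose from where the row before left it, along the tool's axes as they then stand; what a row does not reach is not made up. A row lasts 1/10 s, in which the tool goes at most 50 mm and 8.59 degrees, less where a joint would pass 70% of its speed; a pose out of reach is approached as far as the arm can. A call with a number of a shift or a turn outside -1 to 1 is refused whole. A call with a gripper value outside its range is refused whole. The fingers move at their own pace and stop on an object; "grip_force" is the grip in N (left out, the last holds). Time passes only in rows, so rows that do not move let the fingers close. It gives the time, the measured TCP pose, the force and the opening at its end, in the units of the state.
- readout.sense(): the state, without advancing time (a new reading comes with each control period).
- imaging.read_camera(name): name is "scene" or "top" or "wrist"; returns (picture, depth): 400x640x3 uint8, red, green, blue; 400x640 float32, m along the optical axis (not along the pixel's ray), 0 where there is no reading.
- imaging.camera_info(name): a dict with "camera_matrix" (3x3 intrinsics, pixels), "rvec" (rotation vector, rad) and "tvec" (3), from world to camera coordinates, as OpenCV has them. Camera axes: x right, y down, z forward; pixel columns grow to the right and rows downward; lengths in m; the calibration is good to about 2 mm. A picture is of the moment at which its call begins: read the wrist's pose just before it. camera_info takes no time and is no camera call; for the wrist camera it gives the pose at the moment of the call.
- env.job_done(): hands the job in, once; it reports no verdict.
The state is a dict: "clock": time; "joints": joint angles; "joint_vel": joint speeds; "tau": joint torques, N m; "position": TCP position; "orientation": TCP orientation; "wrist_force": force on the tool from outside, world axes, zero at the start; "moment": the same for the moment, N m; "grip_width": finger opening in m.
Only numpy, scipy, OpenCV 4.12 (cv2) and the standard library are available. Lean on these libraries where they do the work, as an engineer would, in place of code of your own. Each camera call takes 0.05 s, during which the arm holds its last target.

## Task

One of the three identical boxes in the cooling dock is full of glass vials and the other two are empty: find the full one by how hard it is to push, and slide it along its lane fully home against the stop at the back, gently, without slamming or forcing it. Leave the two empty boxes near the front where they stand (feeling them may shift them by a centimetre or two at most), and do not disturb the bottle, beaker and tube rack. Then, with the full box home, press the start button on the dock's console all the way down and let it go.

Things in the scene. Friction and masses are not known exactly. Their poses are not given: they have to be found in the camera images.
- dock: Cooling dock fixed to the bench. Origin: on the bench under the middle of the lanes; x runs from the open front to the back, y left, z up. Its floor, 12 mm thick, starts at x = -121 mm and carries three lanes along x, centred at y = -112, 0, +112 mm, each 106 mm wide between 6 mm guide strips whose tops are 27 mm above the bench. Left: console, y = 171 to 241 mm, 45 mm high.
- stop (a point): Point at floor height on the face of the upright stop wall (55 mm high) across the back of all lanes: the dock's x = +100, y = 0, z = 12 mm. A box that is home touches this wall, origin at x = +55 mm. The last 98 mm of each lane's floor is a sprung steel cold plate, flush with the floor; it sinks 3 mm under the weight of the full box (while sliding on or at home) and stays up under an empty one.
- box_a: Closed opaque white box, dark grey lid, 90 mm (x, along the lane) by 100 (y) by 60 high, smooth upright sides; origin: centre of its underside, axes as the dock's. Looks just like box_b and box_c. Exactly one of the three is full (0.65 to 0.85 kg), the others empty (0.13 to 0.17 kg); they stand one to a lane, in any order.
- box_b: Closed opaque white box, dark grey lid, 90 mm (x, along the lane) by 100 (y) by 60 high, smooth upright sides; origin: centre of its underside, axes as the dock's. Looks just like box_a and box_c. Pushed slowly along its lane, the full box resists with about 2.5 to 5 N, an empty one with less than 1 N.
- box_c: Closed opaque white box, dark grey lid, 90 mm (x, along the lane) by 100 (y) by 60 high, smooth upright sides; origin: centre of its underside, axes as the dock's. Looks just like box_a and box_b. Each box starts with its origin 101 to 130 mm short of its home position.
- start_top (a point): Centre of the top face of the round black start button, 30 mm across, standing up from a grey housing on the console at the dock's x = 0, y = 206 mm. It is pressed straight down.
- start (a joint): Travel of the start button: 0 m released, 0.006 m fully down; a spring returns it; fully down takes about 5 N.
- reagent: Bystander: amber bottle, 70 mm across, 150 mm high, on the bench to the robot's right. Origin: centre of its underside.
- beaker: Bystander: open glass beaker, 72 mm across, 90 mm high, on the bench to the robot's right. Origin: centre of its underside.
- tube_rack: Bystander: steel wire rack, 90 by 90 mm, with three blue-capped tubes reaching 112 mm high, on the bench to the robot's left. Origin: centre of its underside.
Mind the look-alikes: they are no part of the job. What is shaped like the box_a but green, pink or yellow is not meant.

How it is judged:
By the outcome, as a careful person would: the job done as asked, in the order asked, and still so for the second after the job is handed in, with the robot touching nothing.
It also fails if it takes over 59 s, if anything falls off the work surface, if the arm or the gripper's body presses on something with over 40 N, if the wrist force passes 120 N, or if a joint passes its speed limit or range.

## Working session

There is one attempt and no reset: what is moved stays moved. The work goes in short steps, Python scripts to look and compute and a tool call to move; the robot and the scene stay as the last step left them, time stands still between calls to the robot, and variables do not carry over. Pictures are saved under pics/ and viewed, and the job is handed in when it is done.

Besides the shell and the picture viewer there is one more tool, called after ">>>" as name(argument=value, ...), one argument or row to a line, values as JSON. move_arm: Moves the arm, as the interface text tells. Its arguments: {"type":"object","properties":{"twist":{"type":"array","items":{"type":"array","items":{"type":"number","minimum":-1,"maximum":1}}},"translation":{"type":"array","items":{"type":"array","items":{"type":"number","minimum":-1,"maximum":1}}},"gripper":{"type":"array","items":{"type":"number"}},"grip_force":{"type":"number"}},"required":["twist","translation","gripper"]}

```bash
ls; mkdir -p pics
python3 - <<'E'
from station import readout, imaging, env
import cv2
s=readout.sense(); print(s)
for n in ["scene","top"]:
    p,d=imaging.read_camera(n); cv2.imwrite(f"pics/{n}0.png",p[:,:,::-1]); print(n,imaging.camera_info(n))
    import numpy as np; np.save(f"pics/{n}0d.npy",d)
E
```

```text
pics
{'clock': 0.0, 'joints': array([-1.23153382e+00,  4.94185279e-01,  1.34611300e+00,  9.16482276e-07,
        1.30248563e+00, -9.55004113e-02]), 'joint_vel': array([ 0.0007031 , -0.0009157 , -0.00062448, -0.00055717, -0.00051548,
       -0.00084292]), 'tau': array([ 4.58600945e-03, -8.78820777e+01, -3.81851470e+01,  7.09460350e-02,
        5.32989053e-02, -8.27504959e-05]), 'position': array([ 0.26311688, -0.56647734,  0.18574312]), 'orientation': array([-5.91261886e-04,  9.76465400e-01,  2.15673291e-01, -7.19775103e-05]), 'wrist_force': array([-0.68050846,  0.00531501, -0.00677081]), 'moment': array([ 0.0043121 ,  0.02279411, -0.04553   ]), 'grip_width': 0.09124330720941125}
scene {'camera_matrix': array([[372.6115513 ,   0.        , 309.90513705],
       [  0.        , 372.6115513 , 203.00064509],
       [  0.        ,   0.        ,   1.        ]]), 'rvec': array([ 1.96991347,  1.13960915, -0.54986514]), 'tvec': array([-0.25263492, -0.18610211,  1.57582661])}
top {'camera_matrix': array([[477.42839335,   0.        , 325.03531742],
       [  0.        , 477.42839335, 200.79775773],
       [  0.        ,   0.        ,   1.        ]]), 'rvec': array([ 2.18646654, -2.1371994 ,  0.12065869]), 'tvec': array([0.00205277, 0.47686791, 1.50881147])}
```

View pics/scene0.png

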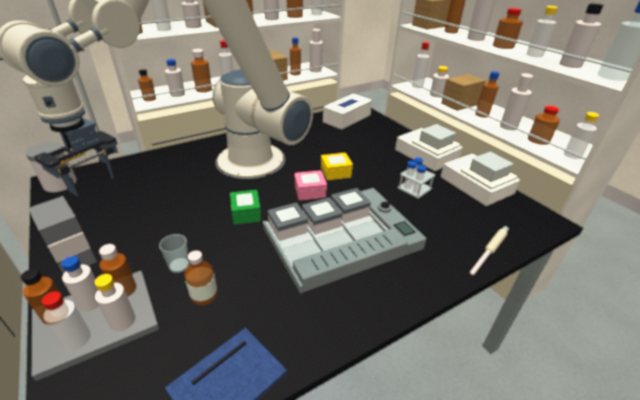

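View pics/top0.png

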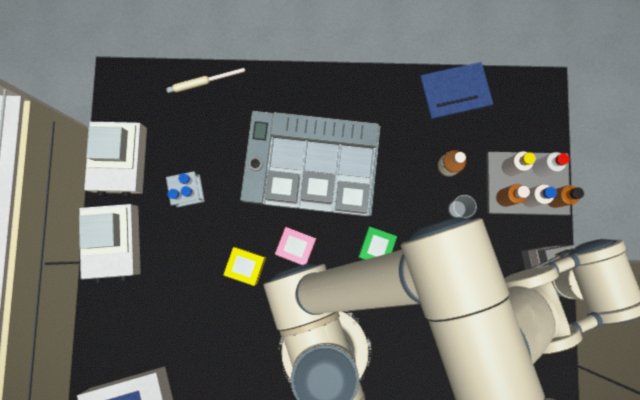

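```bash
cat > h.py <<'E'
import numpy as np, cv2
from station import readout, imaging, env
def cam(n):
    i=imaging.camera_info(n); R=cv2.Rodrigues(np.array(i['rvec']))[0]; return np.array(i['camera_matrix']),R,np.array(i['tvec']).ravel()
def at_z(n,u,v,z):
    K,R,t=cam(n); r=R.T@np.linalg.inv(K)@[u,v,1]; c=-R.T@t; return c+r*(z-c[2])/r[2]
def by_d(n,u,v,d):
    K,R,t=cam(n); return R.T@(np.linalg.inv(K)@[u,v,1]*d-t)
def proj(n,P):
    K,R,t=cam(n); p=K@(R@np.asarray(P)+t); return p[:2]/p[2]
E
python3 - <<'E'
from h import *
p=cv2.imread('pics/top0.png'); c=p[100:225,230:390]; cv2.imwrite('pics/topc.png',cv2.resize(c,None,fx=5,fy=4.8*5/4.8*0.96,interpolation=cv2.INTER_CUBIC)[:600])
p=cv2.imread('pics/scene0.png'); c=p[170:300,250:440]; cv2.imwrite('pics/scenec.png',cv2.resize(c,None,fx=4,fy=4,interpolation=cv2.INTER_CUBIC))
E
```

```text
(no output)
```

View pics/topc.png

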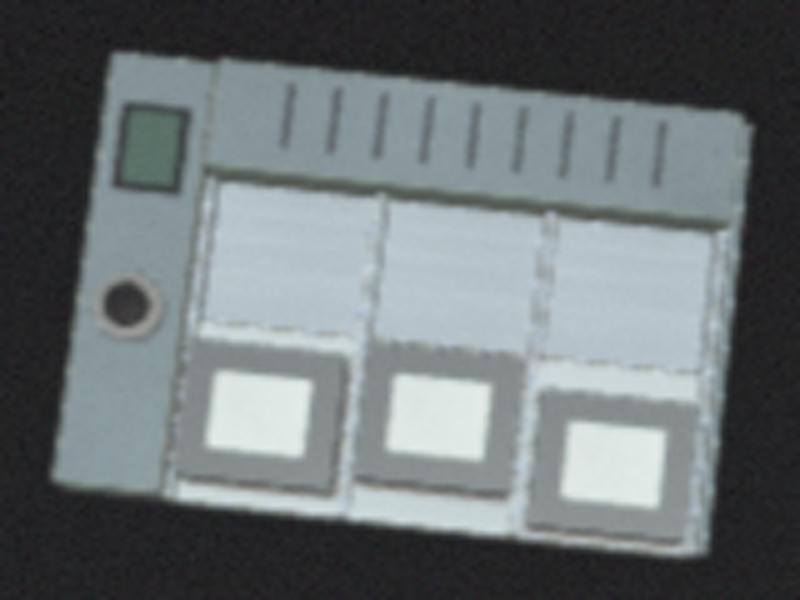

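View pics/scenec.png

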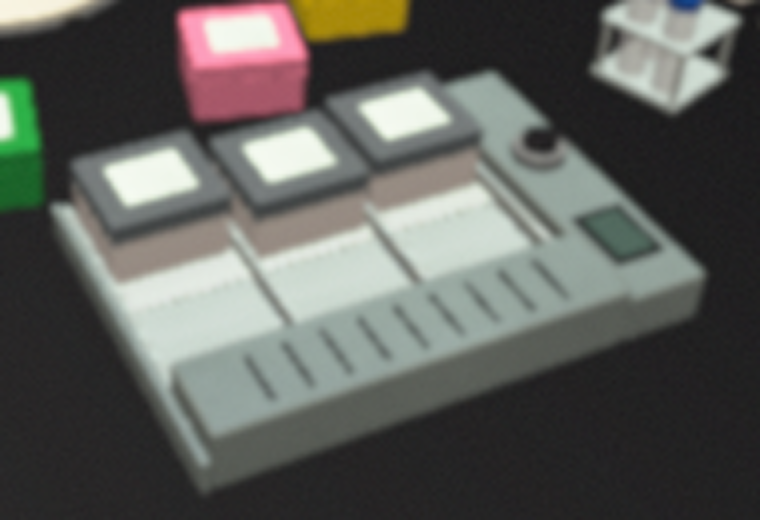

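Run:
```python
from h import *
from scipy.optimize import least_squares
T=lambda x,y:(230+x/5,100+y/4.8)
lids={'L':[(192,338),(352,352),(335,495),(175,480)],'M':[(370,340),(527,355),(508,497),(353,480)],'R':[(540,385),(698,400),(685,543),(525,528)]}
C={}
for k,v in lids.items():
    P=np.array([at_z('top',*T(*q),.072)[:2] for q in v]); C[k]=P.mean(0)
    print(k,P.mean(0).round(4),'sizes',[np.linalg.norm(P[i]-P[(i+1)%4]).round(3) for i in range(4)])
cons=[at_z('top',*T(*q),.045)[:2] for q in [(112,52),(52,487)]]
wall=at_z('top',*T(735,225),.055)[:2]; wl=at_z('top',*T(208,170),.055)[:2]
btn=at_z('top',*T(127,303),.057)[:2]
print(cons,wall,wl,btn)
# dock pose: lane lines, front edge console at x=-121,y=241; wall face x=.1
def f(q):
    x,y,a=q; R=np.array([[np.cos(a),np.sin(a)],[-np.sin(a),np.cos(a)]])
    D=lambda p:R@(p-np.array([x,y]))
    return [D(C['L'])[1]-.112,D(C['M'])[1],D(C['R'])[1]+.112,D(cons[1])[0]+.121,D(cons[1])[1]-.241,D(cons[0])[1]-.241,D(wall)[0]-.1,D(wl)[0]-.1,D(btn)[0],D(btn)[1]-.206]
r=least_squares(f,[.55,0,0],loss='soft_l1',f_scale=.003); print(r.x,np.round(r.fun,4),np.degrees(r.x[2])); print(np.round(f(r.x),4))
x,y,a=r.x; R=np.array([[np.cos(a),np.sin(a)],[-np.sin(a),np.cos(a)]])
for k in C: print(k,(R@(C[k]-[x,y])).round(4))
# button two views
from numpy.linalg import lstsq
A=[];b=[]
for n,uv in [('top',T(127,303)),('scene',(250+541/4,170+138/4))]:
    K,RR,t=cam(n);M=K@np.c_[RR,t]
    for i in (0,1): row=uv[i]*M[2]-M[i]; A.append(row[:3]); b.append(-row[3])
print('btn tri',lstsq(np.array(A),np.array(b),rcond=None)[0])
d=np.load('pics/top0d.npy')
for uv in [T(127,303),T(95,420),T(258,412),T(438,415),T(612,462),T(280,260),T(460,120)]:
    u,v=int(round(uv[0])),int(round(uv[1])); print(by_d('top',u,v,d[v,u]).round(4))
for nm,uv in dict(green=(378,245),pink=(296,246),yellow=(243,266),bottle=(455,160),beaker=(462,207),rack=(184,190)).items(): print(nm,by_d('top',*uv,d[uv[1],uv[0]]).round(3))
```

```text
L [0.5131 0.1464] sizes [np.float64(0.101), np.float64(0.095), np.float64(0.1), np.float64(0.094)]
M [0.5145 0.0361] sizes [np.float64(0.099), np.float64(0.094), np.float64(0.097), np.float64(0.093)]
R [ 0.4867 -0.0724] sizes [np.float64(0.1), np.float64(0.094), np.float64(0.1), np.float64(0.094)]
[array([0.76345319, 0.25554788]), array([0.46642446, 0.2818195 ])] [ 0.65088203 -0.14941463] [0.68070848 0.18905641] [0.5889085  0.23716884]
[ 0.56691174  0.03132059 -0.0895553 ] [-0.0022  0.0001  0.0015 -0.0015 -0.0005 -0.0001 -0.0002 -0.0008  0.0035
  0.001 ] -5.131140474723682
[-0.0022  0.0001  0.0015 -0.0015 -0.0005 -0.0001 -0.0002 -0.0008  0.0035
  0.001 ]
L [-0.0639  0.1098]
M [-0.0527  0.0001]
R [-0.0706 -0.1105]
btn tri [0.58818117 0.23661912 0.06111236]
[0.588  0.2374 0.0637]
[0.5105 0.2566 0.0427]
[0.5147 0.1483 0.0753]
[0.5174 0.0358 0.0742]
[ 0.489  -0.0713  0.0688]
[0.6289 0.1442 0.018 ]
[0.7186 0.0282 0.0552]
green [ 0.338 -0.155  0.061]
pink [0.329 0.1   0.065]
yellow [0.264 0.262 0.061]
bottle [ 0.596 -0.375  0.141]
beaker [ 0.469 -0.433  0.006]
rack [0.489 0.441 0.119]
```

>>> move_arm(
  twist=[
    [0,0,1],
    [0,0,1],
    [0,0,1],
    [0,0,1],
    [0,0,1],
    [0,0,1],
    [0,0,0.55],
    [0,0,0],
  ],
  translation=[
    [0,0,0],
    [0,0,0],
    [0,0,0],
    [0,0,0],
    [0,0,0],
    [0,0,0],
    [0,0,0],
    [0,0,0],
  ],
  gripper=[-1,-1,-1,-1,-1,-1,-1,-1],
  grip_force=20,
)

```text
clock: 0.9
position: [0.2632, -0.5666, 0.186]
orientation: [-0.0, 0.999, -0.045, -0.0]
wrist_force: [-0.4, -0.5, 0.0]
grip_width: 0.0301
```

>>> move_arm(
  twist=[
    [0,0,0],
    [0,0,0],
    [0,0,0],
    [0,0,0],
    [0,0,0],
    [0,0,0],
    [0,0,0],
    [0,0,0],
    [0,0,0],
    [0,0,0],
    [0,0,0],
    [0,0,0],
    [0,0,0],
    [0,0,0],
    [0,0,0],
    [0,0,0],
    [0,0,0],
    [0,0,0],
    [0,0,0],
    [0,0,0],
  ],
  translation=[
    [0.17,-0.95,0],
    [0.17,-0.95,0],
    [0.17,-0.95,0],
    [0.17,-0.95,0],
    [0.17,-0.95,0],
    [0.17,-0.95,0],
    [0.17,-0.95,0],
    [0.17,-0.95,0],
    [0.17,-0.95,0],
    [0.17,-0.95,0],
    [0.17,-0.95,0],
    [0.17,-0.95,0],
    [0.17,-0.95,0],
    [0.17,-0.95,0],
    [0.17,-0.95,0],
    [0.17,-0.95,0],
    [0.17,-0.95,0],
    [0.17,-0.95,0],
    [0,0,0],
    [0,0,0],
  ],
  gripper=[-1,-1,-1,-1,-1,-1,-1,-1,-1,-1,-1,-1,-1,-1,-1,-1,-1,-1,-1,-1],
)

```text
clock: 2.9
position: [0.4004, -0.0638, 0.1863]
orientation: [0.0, 0.999, -0.043, -0.0]
wrist_force: [0.2, 0.6, -0.5]
grip_width: 0.0003
```

```bash
cat >> h.py <<'E'
DX,DY,DA=0.5669,0.0313,-0.08956
def dock(p):
    c,s=np.cos(DA),np.sin(DA); x,y=p[0]-DX,p[1]-DY; return np.array([c*x+s*y,-s*x+c*y,p[2]])
def st():
    s=readout.sense(); w,x,y,z=s['orientation']
    from scipy.spatial.transform import Rotation as Ro
    R=Ro.from_quat([x,y,z,w]).as_matrix()
    f=s['wrist_force']; c,sn=np.cos(DA),np.sin(DA)
    print('t',round(s['clock'],2),'dock',dock(s['position']).round(4),'yaw',round(np.arctan2(R[1,0],R[0,0]),4),'zax',R[:,2].round(3),'F dock',np.round([c*f[0]+sn*f[1],-sn*f[0]+c*f[1],f[2]],2),'grip',round(s['grip_width'],3))
E
python3 - <<'E'
from h import *
st()
p,d=imaging.read_camera('wrist'); cv2.imwrite('pics/w1.png',p[:,:,::-1])
p,d=imaging.read_camera('scene'); cv2.imwrite('pics/s1.png',p[:,:,::-1])
E
```

```text
t 2.9 dock [-0.1573 -0.1096  0.1863] yaw -0.0863 zax [-0. -0. -1.] F dock [ 0.16  0.59 -0.5 ] grip 0.0
```

View pics/w1.png

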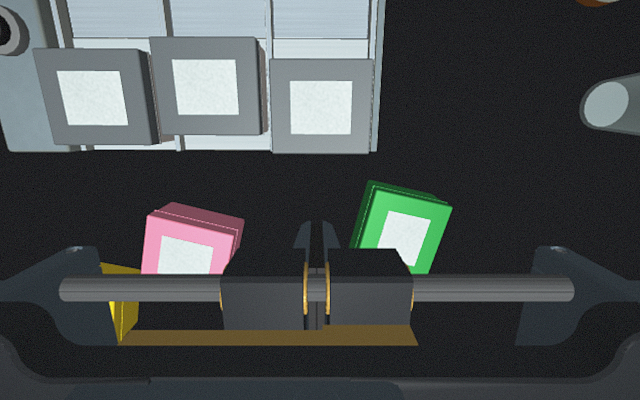

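View pics/s1.png

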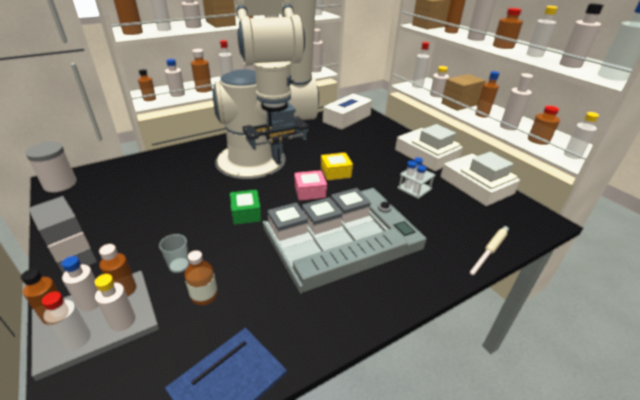

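```bash
python3 - <<'E'
from h import *
def D(u,v,z): return dock(at_z('wrist',u,v,z)).round(4)
print('green top',[D(u,v,.055) for u,v in [(378,193),(452,207),(366,181)]])
print('green base',D(368,181,0))
print('R lid',[D(u,v,.072) for u,v in [(269,59),(374,59),(272,153),(372,153)]])
print('M lid',[D(u,v,.072) for u,v in [(150,37),(258,38),(157,135),(262,134)]])
print('L lid',[D(u,v,.072) for u,v in [(34,49),(144,49),(53,145),(155,144)]])
print('floor front edge',D(200,151,.012),D(340,153,.012)); print('wall R',D(379,153,.027))
print('pink',D(243,218,.055),D(172,203,.055))
E
python3 -c "
import cv2;p=cv2.imread('pics/w1.png');cv2.imwrite('pics/w1c.png',cv2.resize(p[0:220,0:400],None,fx=2,fy=2))"
```

```text
green top [array([-0.1627, -0.1796,  0.055 ]), array([-0.1792, -0.2655,  0.055 ]), array([-0.1489, -0.1654,  0.055 ])]
green base [-0.1607 -0.1774  0.    ]
R lid [array([-0.027 , -0.0646,  0.072 ]), array([-0.0268, -0.1644,  0.072 ]), array([-0.1158, -0.0639,  0.072 ]), array([-0.1157, -0.1672,  0.072 ])]
M lid [array([-0.0084,  0.0457,  0.072 ]), array([-0.009 , -0.0551,  0.072 ]), array([-0.0978,  0.0522,  0.072 ]), array([-0.0967, -0.0545,  0.072 ])]
L lid [array([-0.0187,  0.1565,  0.072 ]), array([-0.0185,  0.0529,  0.072 ]), array([-0.1079,  0.1602,  0.072 ]), array([-0.1068,  0.0556,  0.072 ])]
floor front edge [-0.1207  0.0333  0.012 ] [-0.1229 -0.139   0.012 ]
wall R [-0.1211 -0.1839  0.027 ]
pink [-0.1928 -0.0249  0.055 ] [-0.1747  0.055   0.055 ]
```

View pics/w1c.png

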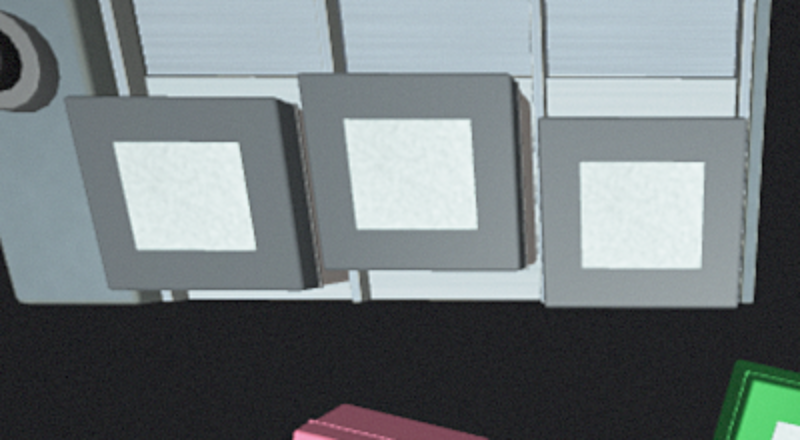

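>>> move_arm(
  twist=[
    [0,0,0.04],
    [0,0,0],
    [0,0,0],
    [0,0,0],
    [0,0,0],
    [0,0,0],
    [0,0,0],
    [0,0,0],
    [0,0,0],
    [0,0,0],
    [0,0,0],
  ],
  translation=[
    [0,0,0.95],
    [0,0,0.95],
    [0,0,0.95],
    [0,0,0.95],
    [0,0,0.95],
    [0,0,0.1],
    [0.2,0,0],
    [0.2,0,0],
    [0.2,0,0],
    [0,0,0],
    [0,0,0],
  ],
  gripper=[-1,-1,-1,-1,-1,-1,-1,-1,-1,-1,-1],
)

```text
clock: 4.1
position: [0.4188, -0.0658, 0.0413]
orientation: [0.0, 0.999, -0.046, 0.001]
wrist_force: [0.6, 0.2, -0.3]
grip_width: 0.0005
```

```bash
python3 -c "
from h import *
st()"
```

```text
t 4.1 dock [-0.1389 -0.11    0.0413] yaw -0.0921 zax [ 0.001 -0.    -1.   ] F dock [ 0.56  0.23 -0.27] grip 0.001
```

>>> move_arm(
  twist=[
    [0,0,0],
    [0,0,0],
    [0,0,0],
    [0,0,0],
    [0,0,0],
    [0,0,0],
  ],
  translation=[
    [0.05,0,0],
    [0.05,0,0],
    [0.05,0,0],
    [0.05,0,0],
    [0.05,0,0],
    [0.05,0,0],
  ],
  gripper=[-1,-1,-1,-1,-1,-1],
)

```text
clock: 4.7
position: [0.427, -0.0665, 0.0407]
orientation: [-0.0, 0.999, -0.046, -0.0]
wrist_force: [-2.7, 0.2, 0.8]
grip_width: 0.0004
```

```bash
python3 -c "
from h import *
st()"
```

```text
t 4.7 dock [-0.1306 -0.1099  0.0407] yaw -0.0924 zax [-0.001  0.    -1.   ] F dock [-2.66 -0.08  0.77] grip 0.0
```

>>> move_arm(
  twist=[
    [0,0,0],
    [0,0,0],
    [0,0,0],
  ],
  translation=[
    [0.05,0,0],
    [0.05,0,0],
    [0.05,0,0],
  ],
  gripper=[-1,-1,-1],
)

```text
clock: 5.0
position: [0.432, -0.067, 0.0408]
orientation: [0.0, 0.999, -0.046, 0.0]
wrist_force: [-1.5, 0.6, -0.1]
grip_width: 0.0003
```

>>> move_arm(
  twist=[
    [0,0,0],
    [0,0,0],
  ],
  translation=[
    [0.05,0,0],
    [0.05,0,0],
  ],
  gripper=[-1,-1],
)

```text
clock: 5.2
position: [0.435, -0.0673, 0.0408]
orientation: [0.0, 0.999, -0.046, 0.0]
wrist_force: [-2.4, -0.5, -0.8]
grip_width: 0.0006
```

>>> move_arm(
  twist=[
    [0,0,0],
  ],
  translation=[
    [0.05,0,0],
  ],
  gripper=[-1],
)

```text
clock: 5.3
position: [0.4364, -0.0674, 0.0408]
orientation: [0.0, 0.999, -0.046, 0.0]
wrist_force: [-1.8, 0.6, -0.4]
grip_width: 0.0003
```

>>> move_arm(
  twist=[
    [0,0,0],
    [0,0,0],
    [0,0,0],
    [0,0,0],
    [0,0,0],
    [0,0,0],
    [0,0,0],
    [0,0,0],
    [0,0,0],
    [0,0,0],
  ],
  translation=[
    [-0.3,0,0],
    [-0.3,0,0],
    [0,-0.73,0],
    [0,-0.73,0],
    [0,-0.73,0],
    [0,-0.73,0],
    [0,-0.74,0],
    [0.3,0,0],
    [0.35,0,0],
    [0,0,0],
  ],
  gripper=[-1,-1,-1,-1,-1,-1,-1,-1,-1,-1],
)

```text
clock: 6.3
position: [0.4495, 0.0411, 0.0409]
orientation: [0.0, 0.999, -0.046, 0.001]
wrist_force: [0.1, 0.9, 0.1]
grip_width: 0.0002
```

```bash
python3 -c "
from h import *
st()"
```

```text
t 6.3 dock [-0.1178 -0.0007  0.0409] yaw -0.0928 zax [ 0.002 -0.    -1.   ] F dock [0.07 0.89 0.06] grip 0.0
```

>>> move_arm(
  twist=[
    [0,0,0],
    [0,0,0],
    [0,0,0],
    [0,0,0],
    [0,0,0],
    [0,0,0],
    [0,0,0],
    [0,0,0],
  ],
  translation=[
    [0.05,0,0],
    [0.05,0,0],
    [0.05,0,0],
    [0.05,0,0],
    [0.05,0,0],
    [0.05,0,0],
    [0.05,0,0],
    [0.05,0,0],
  ],
  gripper=[-1,-1,-1,-1,-1,-1,-1,-1],
)

```text
clock: 7.1
position: [0.4599, 0.0407, 0.0408]
orientation: [-0.0, 0.999, -0.046, -0.0]
wrist_force: [-1.7, 1.0, -0.5]
grip_width: 0.0006
```

>>> move_arm(
  twist=[
    [0,0,0],
  ],
  translation=[
    [0.05,0,0],
  ],
  gripper=[-1],
)

```text
clock: 7.2
position: [0.4615, 0.0406, 0.0408]
orientation: [0.0, 0.999, -0.046, 0.0]
wrist_force: [-0.6, 0.5, 0.6]
grip_width: 0.0001
```

>>> move_arm(
  twist=[
    [0,0,0],
  ],
  translation=[
    [0.05,0,0],
  ],
  gripper=[-1],
)

```text
clock: 7.3
position: [0.4629, 0.0404, 0.0408]
orientation: [0.0, 0.999, -0.046, -0.0]
wrist_force: [-0.1, -0.1, -0.1]
grip_width: 0.0006
```

>>> move_arm(
  twist=[
    [0,0,0],
  ],
  translation=[
    [0.05,0,0],
  ],
  gripper=[-1],
)

```text
clock: 7.4
position: [0.4644, 0.0403, 0.0408]
orientation: [-0.0, 0.999, -0.046, -0.0]
wrist_force: [-1.3, 0.6, -0.9]
grip_width: 0.0007
```

>>> move_arm(
  twist=[
    [0,0,0],
  ],
  translation=[
    [0.05,0,0],
  ],
  gripper=[-1],
)

```text
clock: 7.5
position: [0.4659, 0.0402, 0.0408]
orientation: [-0.0, 0.999, -0.046, -0.0]
wrist_force: [-1.8, 0.2, -0.0]
grip_width: 0.0008
```

```bash
python3 -c "
from h import *
st()"
```

```text
t 7.5 dock [-0.1014 -0.0002  0.0408] yaw -0.0924 zax [-0.  0. -1.] F dock [-1.76  0.   -0.02] grip 0.001
```

>>> move_arm(
  twist=[
    [0,0,0],
    [0,0,0],
    [0,0,0],
    [0,0,0],
    [0,0,0],
    [0,0,0],
    [0,0,0],
    [0,0,0],
    [0,0,0],
  ],
  translation=[
    [-0.6,0,0],
    [-0.6,0,0],
    [0,-0.73,0],
    [0,-0.74,0],
    [0,-0.74,0],
    [0,-0.74,0],
    [0,-0.74,0],
    [0.3,0,0],
    [0,0,0],
  ],
  gripper=[-1,-1,-1,-1,-1,-1,-1,-1,-1],
)

```text
clock: 8.4
position: [0.4505, 0.1531, 0.0409]
orientation: [-0.0, 0.999, -0.046, 0.001]
wrist_force: [0.4, 0.1, -0.2]
grip_width: 0.0003
```

```bash
python3 -c "
from h import *
st()"
```

```text
t 8.4 dock [-0.1268  0.1109  0.0409] yaw -0.0914 zax [ 0.001  0.    -1.   ] F dock [ 0.38  0.13 -0.19] grip 0.0
```

>>> move_arm(
  twist=[
    [0,0,0],
    [0,0,0],
    [0,0,0],
    [0,0,0],
    [0,0,0],
    [0,0,0],
    [0,0,0],
  ],
  translation=[
    [0.05,0,0],
    [0.05,0,0],
    [0.05,0,0],
    [0.05,0,0],
    [0.05,0,0],
    [0.05,0,0],
    [0.05,0,0],
  ],
  gripper=[-1,-1,-1,-1,-1,-1,-1],
)

```text
clock: 9.1
position: [0.4577, 0.1512, 0.0406]
orientation: [0.0, 0.999, -0.047, -0.002]
wrist_force: [-8.3, 0.9, 5.9]
grip_width: 0.0002
```

>>> move_arm(
  twist=[
    [0,0,0],
  ],
  translation=[
    [0.05,0,0],
  ],
  gripper=[-1],
)

```text
clock: 9.2
position: [0.4592, 0.1511, 0.0406]
orientation: [0.0, 0.999, -0.047, -0.002]
wrist_force: [-7.9, 1.5, 5.8]
grip_width: 0.0009
```

>>> move_arm(
  twist=[
    [0,0,0],
  ],
  translation=[
    [0.05,0,0],
  ],
  gripper=[-1],
)

```text
clock: 9.3
position: [0.4607, 0.151, 0.0406]
orientation: [0.0, 0.999, -0.047, -0.002]
wrist_force: [-8.6, 0.9, 6.0]
grip_width: 0.0005
```

>>> move_arm(
  twist=[
    [0,0,0],
  ],
  translation=[
    [0.05,0,0],
  ],
  gripper=[-1],
)

```text
clock: 9.4
position: [0.4622, 0.1508, 0.0406]
orientation: [0.0, 0.999, -0.047, -0.002]
wrist_force: [-8.4, 0.4, 5.9]
grip_width: 0.0004
```

>>> move_arm(
  twist=[
    [0,0,0],
  ],
  translation=[
    [0.05,0,0],
  ],
  gripper=[-1],
)

```text
clock: 9.5
position: [0.4637, 0.1507, 0.0406]
orientation: [0.0, 0.999, -0.047, -0.002]
wrist_force: [-7.5, -0.0, 4.8]
grip_width: 0.0005
```

```bash
python3 -c "
from h import *
st()"
```

```text
t 9.5 dock [-0.1135  0.1097  0.0406] yaw -0.0932 zax [-0.003 -0.    -1.   ] F dock [-7.45 -0.68  4.82] grip 0.0
```

>>> move_arm(
  twist=[
    [0,0,0],
    [0,0,0],
    [0,0,0],
    [0,0,0],
    [0,0,0],
  ],
  translation=[
    [-0.15,0,0],
    [0,0,-0.1],
    [0,0,0],
    [0.05,0,0],
    [0,0,0],
  ],
  gripper=[-1,-1,-1,-1,-1],
)

```text
clock: 10.0
position: [0.463, 0.1516, 0.0439]
orientation: [-0.0, 0.999, -0.046, 0.0]
wrist_force: [0.4, 0.7, -0.0]
grip_width: 0.0004
```

```bash
python3 -c "
from h import *
st()"
```

```text
t 10.0 dock [-0.1142  0.1105  0.0439] yaw -0.0925 zax [ 0.001  0.    -1.   ] F dock [ 0.35  0.7  -0.03] grip 0.0
```

>>> move_arm(
  twist=[
    [0,0,0],
    [0,0,0],
    [0,0,0],
    [0,0,0],
    [0,0,0],
  ],
  translation=[
    [0.03,0,0],
    [0.03,0,0],
    [0.03,0,0],
    [0.03,0,0],
    [0.03,0,0],
  ],
  gripper=[-1,-1,-1,-1,-1],
)

```text
clock: 10.5
position: [0.466, 0.1511, 0.0436]
orientation: [0.0, 0.999, -0.046, -0.001]
wrist_force: [-4.6, 1.2, 2.0]
grip_width: 0.0008
```

```bash
python3 -c "
from h import *
st()
for n in ['wrist','scene']:
    p,d=imaging.read_camera(n); cv2.imwrite(f'pics/{n}2.png',p[:,:,::-1])
st()"
```

```text
t 10.5 dock [-0.1112  0.1103  0.0436] yaw -0.0924 zax [-0.002 -0.    -1.   ] F dock [-4.71  0.77  2.  ] grip 0.001
t 10.6 dock [-0.1111  0.1103  0.0436] yaw -0.0924 zax [-0.002 -0.    -1.   ] F dock [-6.16 -0.18  1.32] grip 0.001
```

View pics/wrist2.png

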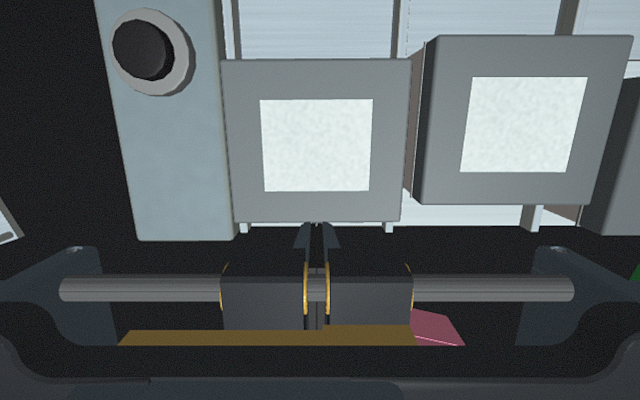

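>>> move_arm(
  twist=[
    [0,0,0],
    [0,0,0],
    [0,0,0],
    [0,0,0],
    [0,0,0],
    [0,0,0],
    [0,0,0],
    [0,0,0],
    [0,0,0],
    [0,0,0],
  ],
  translation=[
    [0.03,0,0],
    [0.04,0,0],
    [0.05,0,0],
    [0.06,0,0],
    [0.07,0,0],
    [0.07,0,0],
    [0.07,0,0],
    [0.07,0,0],
    [0.07,0,0],
    [0.07,0,0],
  ],
  gripper=[-1,-1,-1,-1,-1,-1,-1,-1,-1,-1],
)

```text
clock: 11.6
position: [0.4839, 0.1494, 0.0435]
orientation: [0.0, 0.999, -0.046, -0.001]
wrist_force: [-5.0, 0.1, 1.5]
grip_width: 0.0003
```

>>> move_arm(
  twist=[
    [0,0,0],
    [0,0,0],
    [0,0,0],
    [0,0,0],
    [0,0,0],
    [0,0,0],
    [0,0,0],
    [0,0,0],
    [0,0,0],
    [0,0,0],
  ],
  translation=[
    [0.07,0,0],
    [0.07,0,0],
    [0.07,0,0],
    [0.07,0,0],
    [0.07,0,0],
    [0.07,0,0],
    [0.07,0,0],
    [0.07,0,0],
    [0.07,0,0],
    [0.07,0,0],
  ],
  gripper=[-1,-1,-1,-1,-1,-1,-1,-1,-1,-1],
)

```text
clock: 12.6
position: [0.5046, 0.1475, 0.0436]
orientation: [0.0, 0.999, -0.046, -0.001]
wrist_force: [-7.7, 0.8, 5.2]
grip_width: 0.0004
```

```bash
python3 -c "
from h import *
st()"
```

```text
t 12.6 dock [-0.0725  0.1102  0.0436] yaw -0.0924 zax [-0.002 -0.    -1.   ] F dock [-7.7  0.1  5.2] grip 0.0
```

>>> move_arm(
  twist=[
    [0,0,0],
    [0,0,0],
    [0,0,0],
    [0,0,0],
    [0,0,0],
    [0,0,0],
    [0,0,0],
    [0,0,0],
    [0,0,0],
    [0,0,0],
  ],
  translation=[
    [0.07,0,-0.005],
    [0.07,0,-0.005],
    [0.07,0,-0.005],
    [0.07,0,-0.005],
    [0.07,0,0],
    [0.07,0,0],
    [0.07,0,0],
    [0.07,0,0],
    [0.07,0,0],
    [0.07,0,0],
  ],
  gripper=[-1,-1,-1,-1,-1,-1,-1,-1,-1,-1],
)

```text
clock: 13.6
position: [0.5262, 0.1456, 0.0442]
orientation: [0.0, 0.999, -0.046, -0.001]
wrist_force: [-5.0, 0.4, 0.2]
grip_width: -0.0
```

>>> move_arm(
  twist=[
    [0,0,0],
    [0,0,0],
    [0,0,0],
    [0,0,0],
    [0,0,0],
    [0,0,0],
    [0,0,0],
    [0,0,0],
    [0,0,0],
    [0,0,0],
  ],
  translation=[
    [0.07,0,0],
    [0.07,0,0],
    [0.07,0,0],
    [0.07,0,0],
    [0.07,0,0],
    [0.07,0,0],
    [0.07,0,0],
    [0.07,0,0],
    [0.07,0,0],
    [0.07,0,0],
  ],
  gripper=[-1,-1,-1,-1,-1,-1,-1,-1,-1,-1],
)

```text
clock: 14.6
position: [0.5479, 0.1437, 0.0444]
orientation: [-0.0, 0.999, -0.046, -0.0]
wrist_force: [-4.0, -0.4, -0.3]
grip_width: 0.0004
```

```bash
python3 -c "
from h import *
st()
p,d=imaging.read_camera('wrist'); cv2.imwrite(f'pics/w3.png',p[:,:,::-1])
for uv in [(270,160),(270,70),(360,160),(360,70)]: print(dock(by_d('wrist',*uv,d[uv[1],uv[0]])))
"
```

```text
t 14.6 dock [-0.029   0.1103  0.0444] yaw -0.0924 zax [-0.  0. -1.] F dock [-3.97 -0.73 -0.35] grip 0.0
[0.05012465 0.11123252 0.24135496]
[0.07359641 0.13565459 0.06858327]
[0.02601202 0.0863864  0.07226864]
[0.07345197 0.08771482 0.06885422]
```

View pics/w3.png

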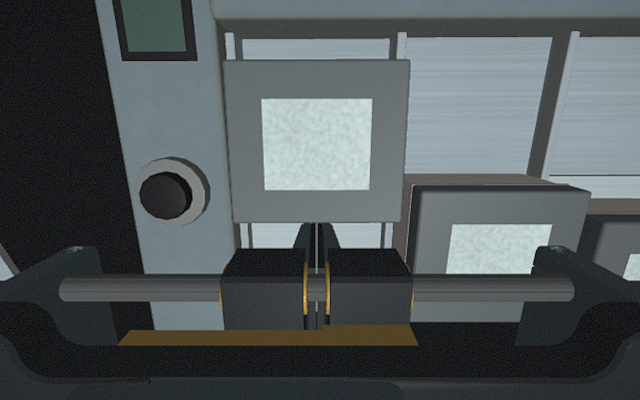

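>>> move_arm(
  twist=[
    [0,0,0],
    [0,0,0],
    [0,0,0],
    [0,0,0],
    [0,0,0],
    [0,0,0],
    [0,0,0],
    [0,0,0],
    [0,0,0],
    [0,0,0],
  ],
  translation=[
    [0.06,0,0],
    [0.06,0,0],
    [0.06,0,0],
    [0.06,0,0],
    [0.06,0,0],
    [0.05,0,0],
    [0.05,0,0],
    [0.04,0,0],
    [0.03,0,0],
    [0.03,0,0],
  ],
  gripper=[-1,-1,-1,-1,-1,-1,-1,-1,-1,-1],
)

```text
clock: 15.65
position: [0.5627, 0.1424, 0.0444]
orientation: [-0.0, 0.999, -0.046, -0.0]
wrist_force: [-4.5, 1.0, 0.0]
grip_width: 0.0006
```

>>> move_arm(
  twist=[
    [0,0,0],
    [0,0,0],
    [0,0,0],
  ],
  translation=[
    [0.03,0,0],
    [0.03,0,0],
    [0.03,0,0],
  ],
  gripper=[-1,-1,-1],
)

```text
clock: 15.95
position: [0.5654, 0.1421, 0.0444]
orientation: [-0.0, 0.999, -0.046, -0.0]
wrist_force: [-4.8, 0.4, -0.7]
grip_width: 0.0007
```

```bash
python3 -c "
from h import *
st()
p,d=imaging.read_camera('wrist'); cv2.imwrite(f'pics/w4.png',p[:,:,::-1])
cv2.imwrite('pics/w4c.png',cv2.resize(p[0:120,200:440,::-1],None,fx=3,fy=3))
"
```

```text
t 15.95 dock [-0.0114  0.1102  0.0444] yaw -0.0924 zax [-0.  0. -1.] F dock [-4.82 -0.06 -0.74] grip 0.001
```

View pics/w4c.png

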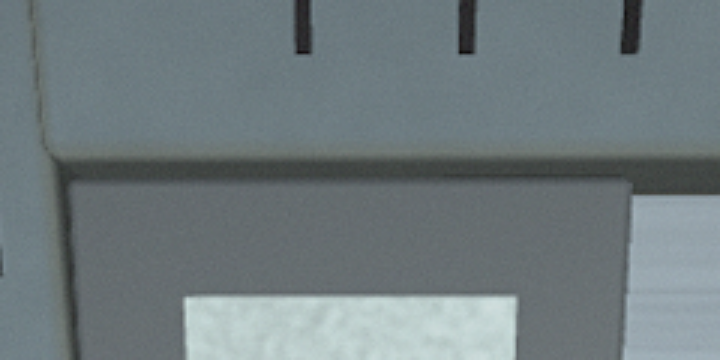

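>>> move_arm(
  twist=[
    [0,0,0],
    [0,0,0],
    [0,0,0],
    [0,0,0],
  ],
  translation=[
    [0.03,0,0],
    [0.03,0,0],
    [0.03,0,0],
    [0.02,0,0],
  ],
  gripper=[-1,-1,-1,-1],
)

```text
clock: 16.4
position: [0.5687, 0.1418, 0.0444]
orientation: [-0.0, 0.999, -0.046, -0.0]
wrist_force: [-4.7, 1.1, -0.3]
grip_width: 0.0007
```

>>> move_arm(
  twist=[
    [0,0,0],
    [0,0,0],
  ],
  translation=[
    [0.02,0,0],
    [0.02,0,0],
  ],
  gripper=[-1,-1],
)

```text
clock: 16.6
position: [0.5698, 0.1417, 0.0444]
orientation: [-0.0, 0.999, -0.046, -0.0]
wrist_force: [-4.2, 1.6, 0.4]
grip_width: 0.0005
```

>>> move_arm(
  twist=[
    [0,0,0],
    [0,0,0],
  ],
  translation=[
    [0.02,0,0],
    [0.02,0,0],
  ],
  gripper=[-1,-1],
)

```text
clock: 16.8
position: [0.571, 0.1416, 0.0444]
orientation: [-0.0, 0.999, -0.046, -0.0]
wrist_force: [-3.8, 0.5, 0.4]
grip_width: 0.0003
```

```bash
python3 -c "
from h import *
st()
"
```

```text
t 16.8 dock [-0.0057  0.1102  0.0444] yaw -0.0924 zax [-0.  0. -1.] F dock [-3.83  0.16  0.35] grip 0.0
```

>>> move_arm(
  twist=[
    [0,0,0],
    [0,0,0],
  ],
  translation=[
    [0.02,0,0],
    [0.02,0,0],
  ],
  gripper=[-1,-1],
)

```text
clock: 17.0
position: [0.5722, 0.1414, 0.0444]
orientation: [0.0, 0.999, -0.046, -0.0]
wrist_force: [-6.7, -0.2, 0.1]
grip_width: 0.0002
```

>>> move_arm(
  twist=[
    [0,0,0],
  ],
  translation=[
    [0.02,0,0],
  ],
  gripper=[-1],
)

```text
clock: 17.1
position: [0.5722, 0.1414, 0.0443]
orientation: [0.0, 0.999, -0.046, -0.001]
wrist_force: [-9.0, 0.2, 1.0]
grip_width: 0.0003
```

>>> move_arm(
  twist=[
    [0,0,0],
  ],
  translation=[
    [0.02,0,0],
  ],
  gripper=[-1],
)

```text
clock: 17.2
position: [0.5723, 0.1413, 0.0442]
orientation: [0.0, 0.999, -0.046, -0.001]
wrist_force: [-11.7, 0.6, 0.7]
grip_width: 0.0006
```

>>> move_arm(
  twist=[
    [0,0,0],
    [0,0,0],
    [0,0,0],
    [0,0,0],
    [0,0,0],
    [0,0,0],
    [0,0,0],
  ],
  translation=[
    [-0.1,0,0],
    [-0.5,0,0],
    [-0.7,0,0],
    [0,0,-0.9],
    [0,0,-0.9],
    [0,0,-0.9],
    [0,0,0],
  ],
  gripper=[-1,-1,-1,-1,-1,-1,-1],
)

```text
clock: 17.9
position: [0.5376, 0.1454, 0.1291]
orientation: [-0.001, 0.999, -0.046, 0.004]
wrist_force: [0.3, -0.3, -0.6]
grip_width: 0.0003
```

```bash
python3 -c "
from h import *
st()
for n in ['wrist','top','scene']:
    p,d=imaging.read_camera(n); cv2.imwrite(f'pics/{n}5.png',p[:,:,::-1]); np.save(f'pics/{n}5d.npy',d)
st()
i=imaging.camera_info('wrist'); print(i)
"
```

```text
t 17.9 dock [-0.0393  0.111   0.1291] yaw -0.0924 zax [ 0.008  0.001 -1.   ] F dock [ 0.36 -0.3  -0.55] grip 0.0
t 18.05 dock [-0.0421  0.1103  0.1252] yaw -0.0925 zax [ 0.001  0.    -1.   ] F dock [ 0.24  0.36 -1.1 ] grip 0.001
{'camera_matrix': array([[299.30975336,   0.        , 316.14344475],
       [  0.        , 299.30975336, 201.85350642],
       [  0.        ,   0.        ,   1.        ]]), 'rvec': array([-1.97914522,  2.17012949,  0.30498385]), 'tvec': array([0.19430814, 0.48566581, 0.47486931])}
```

View pics/wrist5.png

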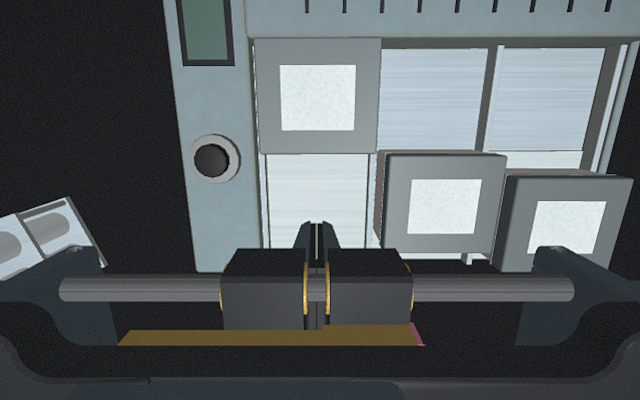

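View pics/top5.png

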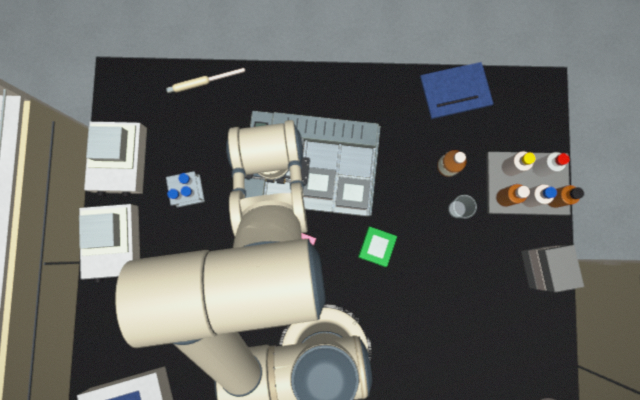

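```bash
python3 -c "
from h import *
st()
p,d=imaging.read_camera('wrist'); cv2.imwrite('pics/w6c.png',cv2.resize(p[0:240,160:420,::-1],None,fx=2.5,fy=2.5)); np.save('pics/w6d.npy',d)
"
```

```text
t 18.05 dock [-0.0421  0.1103  0.1252] yaw -0.0925 zax [ 0.001  0.    -1.   ] F dock [ 0.24  0.36 -1.1 ] grip 0.001
```

View pics/w6c.png

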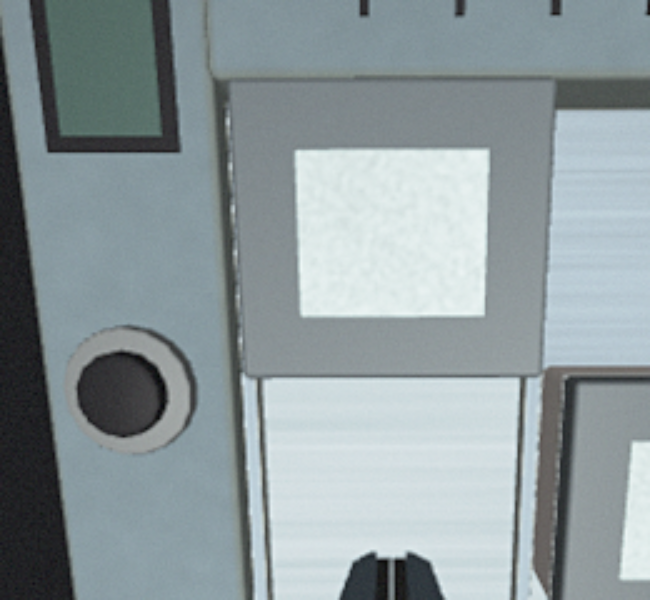

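```bash
python3 -c "
from h import *
d=np.load('pics/w6d.npy')
D=lambda u,v,z:dock(at_z('wrist',u,v,z)).round(4)
print('btn',D(208.8,157.2,.061),[dock(by_d('wrist',u,157,d[157,u])).round(4) for u in (204,208,212)])
print('tip of console', dock(by_d('wrist',200,220,d[220,200])))
print('box back/front',D(316,31.6,.069),D(318,150.4,.069), 'wall',D(400,31.6,.055))
print('L front corners',D(160+245/2.5,376/2.5,.069),D(160+541/2.5,376/2.5,.069))
d5=np.load('pics/wrist5d.npy')
print('M front,R front lid', D(440,253,.072),D(387,253,.072),D(388,155,.072))
print('lid heights',[dock(by_d('wrist',u,v,d[v,u])).round(4) for u,v in [(265,60),(365,60),(265,140),(365,140)]])
"
```

```text
btn [0.0018 0.2043 0.061 ] [array([0.0023, 0.2074, 0.0637]), array([0.0025, 0.2034, 0.0653]), array([0.0024, 0.2002, 0.0646])]
tip of console [-0.06221124  0.22548694  0.04340755]
box back/front [0.0972 0.1109 0.069 ] [0.0083 0.1095 0.069 ] wall [0.1004 0.044  0.055 ]
L front corners [0.0084 0.1597 0.069 ] [0.0082 0.0606 0.069 ]
M front,R front lid [-0.0846 -0.0019  0.072 ] [-0.0844  0.0465  0.072 ] [0.0047 0.0514 0.072 ]
lid heights [array([0.078 , 0.1508, 0.0666]), array([0.0779, 0.0727, 0.0665]), array([0.0168, 0.1536, 0.0677]), array([0.0167, 0.0704, 0.0682])]
```

```bash
python3 -c "
from h import *
K,R,t=cam('wrist'); c=-R.T@t; print('cam',dock(c),'axis',R[2]); st()
print(proj('wrist',at_z('wrist',208.8,157.2,.061)))
"
```

```text
cam [0.0363768  0.11119872 0.32159646] axis [-0.27623066  0.02457108 -0.96077723]
t 18.1 dock [-0.0425  0.1102  0.1248] yaw -0.0924 zax [-0. -0. -1.] F dock [ 0.55  0.24 -0.71] grip 0.0
[208.8 157.2]
```

>>> move_arm(
  twist=[
    [0,0,0],
    [0,0,0],
    [0,0,0],
    [0,0,0],
  ],
  translation=[
    [0.7,0,0],
    [0.7,0,0],
    [0.6,0,0],
    [0,0,0],
  ],
  gripper=[-1,-1,-1,-1],
)

```text
clock: 18.5
position: [0.5959, 0.1391, 0.1242]
orientation: [0.0, 0.999, -0.046, 0.0]
wrist_force: [0.3, -0.2, -0.4]
grip_width: 0.0008
```

```bash
python3 -c "
from h import *
import time
p,d=imaging.read_camera('wrist')
p,d=imaging.read_camera('wrist'); st(); cv2.imwrite('pics/w7.png',p[:,:,::-1]); cv2.imwrite('pics/w7c.png',cv2.resize(p[80:200,220:420,::-1],None,fx=4,fy=4,interpolation=cv2.INTER_CUBIC)); np.save('pics/w7d.npy',d)
"
```

```text
t 18.6 dock [0.0169 0.1099 0.1243] yaw -0.0927 zax [-0.002 -0.    -1.   ] F dock [-1.16 -0.64  0.61] grip 0.0
```

View pics/w7c.png

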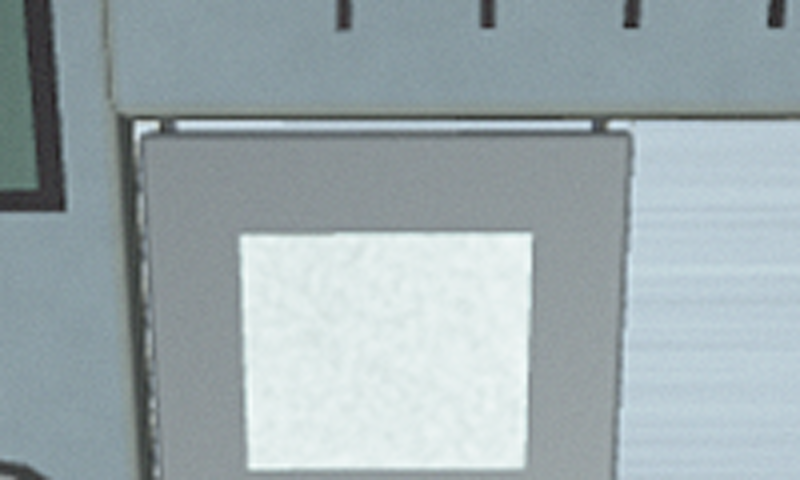

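View pics/w7.png

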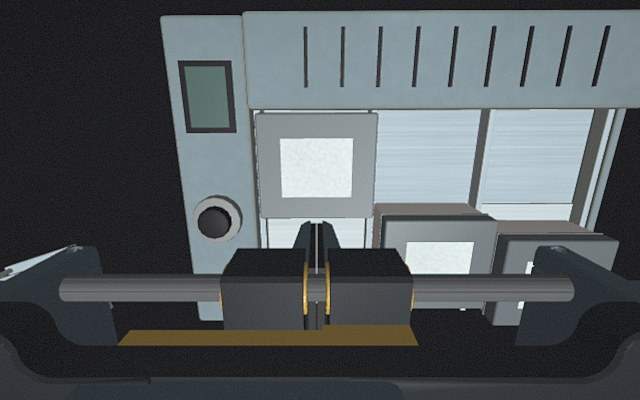

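>>> move_arm(
  twist=[
    [0,0,0],
    [0,0,0],
    [0,0,0],
    [0,0,0],
    [0,0,0],
    [0,0,0],
    [0,0,0],
    [0,0,0],
    [0,0,0],
    [0,0,0],
    [0,0,0],
  ],
  translation=[
    [-0.7,0,0],
    [-0.7,0,0],
    [-0.6,0,0],
    [0,0,0.8],
    [0,0,0.9],
    [0,0,0.97],
    [0,0,0],
    [0.4,0,0],
    [0.3,0,0],
    [0.2,0,0],
    [0,0,0],
  ],
  gripper=[-1,-1,-1,-1,-1,-1,-1,-1,-1,-1,-1],
)

```text
clock: 19.7
position: [0.5633, 0.1424, 0.0463]
orientation: [-0.0, 0.999, -0.046, 0.001]
wrist_force: [-0.2, 0.5, 0.1]
grip_width: 0.0003
```

```bash
python3 -c "
from h import *
p,d=imaging.read_camera('wrist'); st(); cv2.imwrite('pics/w8c.png',cv2.resize(p[0:230,220:420,::-1],None,fx=2.5,fy=2.5,interpolation=cv2.INTER_CUBIC))
"
```

```text
t 19.75 dock [-0.0145  0.1102  0.0459] yaw -0.0927 zax [ 0.001  0.    -1.   ] F dock [0.31 0.41 0.09] grip 0.001
```

View pics/w8c.png

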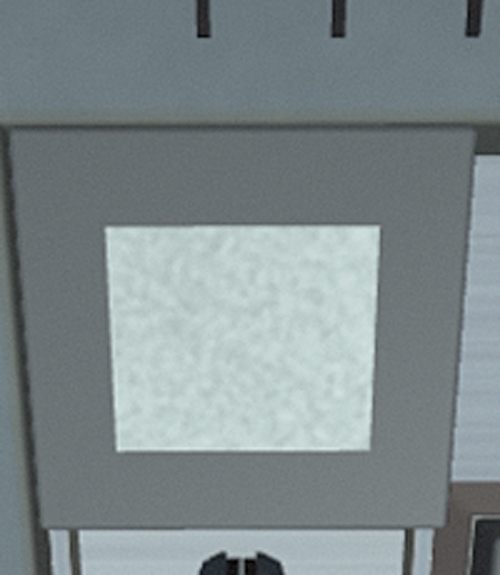

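>>> move_arm(
  twist=[
    [0,0,0],
    [0,0,0],
    [0,0,0],
    [0,0,0],
    [0,0,0],
  ],
  translation=[
    [0.03,0,0],
    [0.03,0,0],
    [0.03,0,0],
    [0.03,0,0],
    [0.03,0,0],
  ],
  gripper=[-1,-1,-1,-1,-1],
)

```text
clock: 20.25
position: [0.566, 0.142, 0.0453]
orientation: [0.0, 0.999, -0.046, -0.0]
wrist_force: [0.1, 0.0, 0.0]
grip_width: 0.0003
```

>>> move_arm(
  twist=[
    [0,0,0],
    [0,0,0],
    [0,0,0],
  ],
  translation=[
    [0.02,0,0],
    [0.02,0,0],
    [0.02,0,0],
  ],
  gripper=[-1,-1,-1],
)

```text
clock: 20.55
position: [0.5677, 0.1419, 0.0453]
orientation: [0.0, 0.999, -0.046, -0.0]
wrist_force: [-0.6, 0.4, 0.0]
grip_width: 0.0004
```

>>> move_arm(
  twist=[
    [0,0,0],
    [0,0,0],
    [0,0,0],
  ],
  translation=[
    [0.02,0,0],
    [0.02,0,0],
    [0.02,0,0],
  ],
  gripper=[-1,-1,-1],
)

```text
clock: 20.85
position: [0.5695, 0.1417, 0.0453]
orientation: [-0.0, 0.999, -0.046, -0.0]
wrist_force: [-0.1, -0.3, -0.3]
grip_width: 0.0008
```

```bash
python3 -c "
from h import *
st()"
```

```text
t 20.85 dock [-0.0072  0.1102  0.0453] yaw -0.0924 zax [-0.  0. -1.] F dock [-0.06 -0.26 -0.32] grip 0.001
```

>>> move_arm(
  twist=[
    [0,0,0],
    [0,0,0],
  ],
  translation=[
    [0.02,0,0],
    [0.02,0,0],
  ],
  gripper=[-1,-1],
)

```text
clock: 21.05
position: [0.5708, 0.1416, 0.0453]
orientation: [-0.0, 0.999, -0.046, 0.0]
wrist_force: [0.3, 0.1, 0.4]
grip_width: 0.0007
```

>>> move_arm(
  twist=[
    [0,0,0],
    [0,0,0],
  ],
  translation=[
    [0.02,0,0],
    [0.02,0,0],
  ],
  gripper=[-1,-1],
)

```text
clock: 21.25
position: [0.572, 0.1415, 0.0453]
orientation: [-0.0, 0.999, -0.046, 0.0]
wrist_force: [0.3, 0.8, 0.1]
grip_width: 0.0
```

>>> move_arm(
  twist=[
    [0,0,0],
  ],
  translation=[
    [0.02,0,0],
  ],
  gripper=[-1],
)

```text
clock: 21.35
position: [0.5726, 0.1414, 0.0453]
orientation: [-0.0, 0.999, -0.046, 0.0]
wrist_force: [0.4, 0.3, -0.2]
grip_width: 0.0008
```

```bash
python3 -c "
from h import *
st()"
```

```text
t 21.35 dock [-0.0042  0.1102  0.0453] yaw -0.0924 zax [ 0.  0. -1.] F dock [ 0.36  0.32 -0.17] grip 0.001
```

>>> move_arm(
  twist=[
    [0,0,0],
  ],
  translation=[
    [0.02,0,0],
  ],
  gripper=[-1],
)

```text
clock: 21.45
position: [0.5731, 0.1413, 0.0453]
orientation: [0.0, 0.999, -0.046, -0.0]
wrist_force: [0.3, 0.6, 0.3]
grip_width: -0.0001
```

>>> move_arm(
  twist=[
    [0,0,0],
  ],
  translation=[
    [0.02,0,0],
  ],
  gripper=[-1],
)

```text
clock: 21.55
position: [0.5737, 0.1413, 0.0453]
orientation: [0.0, 0.999, -0.046, -0.0]
wrist_force: [0.7, -1.0, -0.1]
grip_width: 0.0007
```

>>> move_arm(
  twist=[
    [0,0,0],
  ],
  translation=[
    [0.02,0,0],
  ],
  gripper=[-1],
)

```text
clock: 21.65
position: [0.5743, 0.1412, 0.0453]
orientation: [0.0, 0.999, -0.046, -0.0]
wrist_force: [-0.5, 0.3, 0.7]
grip_width: 0.0004
```

```bash
python3 -c "
from h import *
p,d=imaging.read_camera('wrist'); st(); cv2.imwrite('pics/w9c.png',cv2.resize(p[0:230,220:420,::-1],None,fx=2.5,fy=2.5,interpolation=cv2.INTER_CUBIC))
p,d=imaging.read_camera('scene'); cv2.imwrite('pics/s9c.png',cv2.resize(p[170:300,250:440,::-1],None,fx=4,fy=4,interpolation=cv2.INTER_CUBIC))
"
```

```text
t 21.7 dock [-0.0023  0.1102  0.0453] yaw -0.0924 zax [ 0.  0. -1.] F dock [0.75 0.25 0.26] grip 0.001
```

View pics/s9c.png

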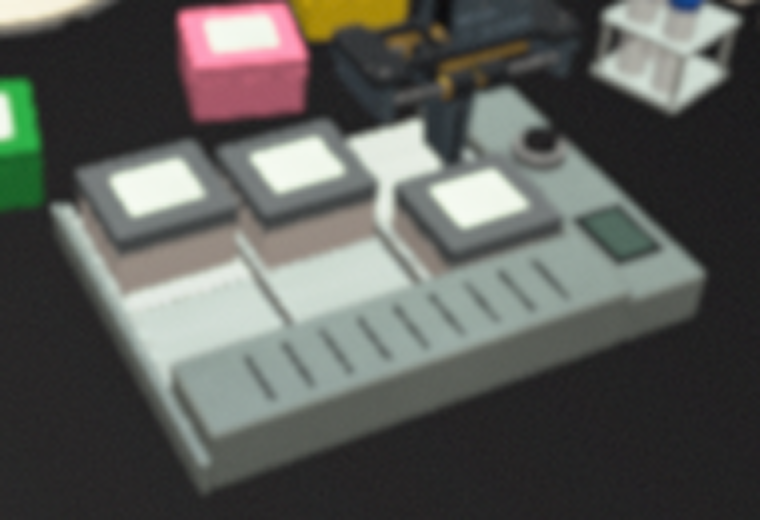

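View pics/w9c.png

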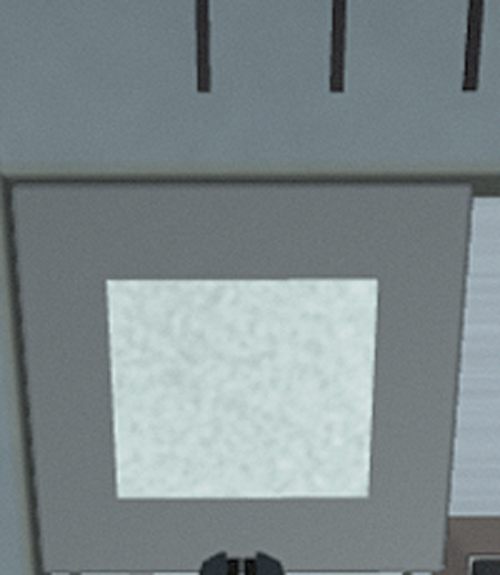

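```bash
python3 -c "
from h import *
st()
p,d=imaging.read_camera('wrist'); st(); cv2.imwrite('pics/w10.png',p[:,:,::-1]); cv2.imwrite('pics/w10c.png',cv2.resize(p[190:290,220:420,::-1],None,fx=4,fy=4,interpolation=cv2.INTER_CUBIC)); np.save('pics/w10d.npy',d)
for v in range(80,235,10): print(v,dock(by_d('wrist',290,v,d[v,290])).round(4),dock(by_d('wrist',350,v,d[v,350])).round(4))
"; python3 -c "
import cv2;p=cv2.imread('pics/w4.png');cv2.imwrite('pics/w4d.png',cv2.resize(p[190:290,220:420],None,fx=4,fy=4))"
```

```text
t 21.75 dock [-0.0024  0.1102  0.0453] yaw -0.0924 zax [ 0.  0. -1.] F dock [ 0.51  0.14 -0.  ] grip 0.0
t 21.8 dock [-0.0024  0.1102  0.0453] yaw -0.0924 zax [ 0.  0. -1.] F dock [ 0.27 -0.68 -0.22] grip 0.0
80 [0.0947 0.125  0.0693] [0.0948 0.0926 0.0678]
90 [0.0898 0.1253 0.068 ] [0.0897 0.0925 0.0686]
100 [0.0846 0.1255 0.0676] [0.0845 0.0924 0.0688]
110 [0.0793 0.1255 0.0685] [0.0792 0.0923 0.0694]
120 [0.074  0.1256 0.0689] [0.0739 0.0922 0.0695]
130 [0.0685 0.1258 0.0683] [0.0684 0.0919 0.068 ]
140 [0.063  0.126  0.0683] [0.063  0.0919 0.0701]
150 [0.0573 0.1261 0.068 ] [0.0574 0.0917 0.0696]
160 [0.0517 0.1262 0.0691] [0.0515 0.0914 0.0684]
170 [0.0459 0.1263 0.0696] [0.0458 0.0914 0.0695]
180 [0.0399 0.1265 0.069 ] [0.0396 0.0911 0.0683]
190 [0.0338 0.1267 0.069 ] [0.0335 0.0908 0.0681]
200 [0.0274 0.1269 0.0682] [0.0274 0.0907 0.0684]
210 [0.0213 0.127  0.069 ] [0.021  0.0905 0.0685]
220 [0.0147 0.1272 0.0685] [0.0144 0.0903 0.0678]
230 [-0.0146  0.1328  0.0105] [-0.0146  0.0832  0.011 ]
```

View pics/w10c.png

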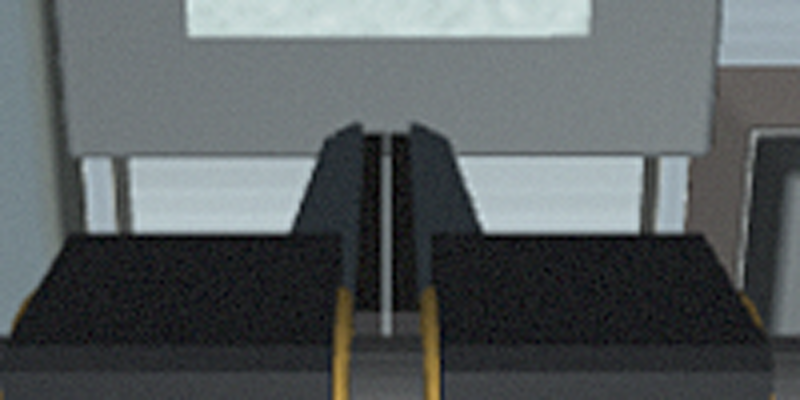

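View pics/w4d.png

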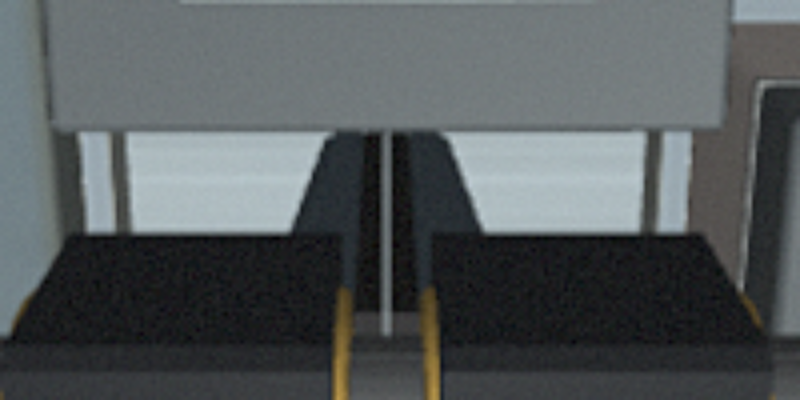

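```bash
python3 -c "
from h import *
s=readout.sense(); p=s['position']; ax=np.array([np.cos(DA),np.sin(DA),0])
for h in (0.012,.016):
  for dz in (0,.01,.025,.04): print(h,dz,proj('wrist',p+ax*h+[0,0,dz]))
for v in (222,224,226,228.7): print(v,dock(at_z('wrist',317,v,.0685)))
d=np.load('pics/w10d.npy')
for v in range(214,250,3): print(v,[dock(by_d('wrist',u,v,d[v,u])).round(4) for u in (307,325)])
print(s)
"
```

```text
0.012 0 [317.5426658  215.72307952]
0.012 0.01 [317.62206201 220.58242956]
0.012 0.025 [317.75673562 228.82496634]
0.012 0.04 [317.91435061 238.4716034 ]
0.016 0 [317.53677249 210.22782827]
0.016 0.01 [317.61632787 214.8464009 ]
0.016 0.025 [317.75136622 222.68602725]
0.016 0.04 [317.90955971 231.86992095]
222 [0.0133491  0.11063716 0.0685    ]
224 [0.01203931 0.11063915 0.0685    ]
226 [0.01072436 0.11064115 0.0685    ]
228.7 [0.00894092 0.11064386 0.0685    ]
214 [array([0.0184, 0.1168, 0.068 ]), array([0.0184, 0.1057, 0.0682])]
217 [array([0.0166, 0.1168, 0.0685]), array([0.0169, 0.1058, 0.0694])]
220 [array([0.0145, 0.1168, 0.0682]), array([0.0144, 0.1057, 0.0678])]
223 [array([0.0152, 0.1166, 0.0753]), array([0.0157, 0.106 , 0.0768])]
226 [array([0.0158, 0.1164, 0.0819]), array([0.0157, 0.1061, 0.0816])]
229 [array([0.0158, 0.1162, 0.0867]), array([0.0156, 0.1062, 0.0863])]
232 [array([0.0159, 0.1161, 0.0913]), array([0.0154, 0.1064, 0.0901])]
235 [array([0.0157, 0.116 , 0.095 ]), array([0.0159, 0.1065, 0.0956])]
238 [array([0.0155, 0.1159, 0.0986]), array([0.0155, 0.1066, 0.098
[... 192 characters left out ...]
0.0158, 0.1069, 0.1103])]
{'clock': 21.8, 'joints': array([1.40227852e-01, 6.13564495e-01, 1.57583745e+00, 5.69623028e-06,
       9.52165896e-01, 1.80342104e+00]), 'joint_vel': array([ 0.00042442, -0.00095867,  0.00168064, -0.00087919, -0.00104406,
        0.0003242 ]), 'tau': array([-3.09519726e-02, -8.79803681e+01, -2.77659917e+01,  1.21666983e-02,
       -8.29261076e-02, -3.85118285e-03]), 'position': array([0.57432759, 0.1412614 , 0.04531702]), 'orientation': array([-4.57930780e-06,  9.98932966e-01, -4.61836489e-02,  1.17597919e-05]), 'wrist_force': array([ 0.2091887 , -0.69975474, -0.21877832]), 'moment': array([0.05299881, 0.0482453 , 0.01912173]), 'grip_width': 0.00028481152236266787}
```

>>> move_arm(
  twist=[
    [0,0,0],
    [0,0,0],
    [0,0,0],
    [0,0,0],
    [0,0,0],
    [0,0,0],
    [0,0,0],
    [0,0,0],
  ],
  translation=[
    [-0.3,0,0],
    [-0.5,0,0],
    [0,0,0.5],
    [0,0,0.4],
    [0,0,0],
    [0.2,0,0],
    [0.2,0,0],
    [0,0,0],
  ],
  gripper=[-1,-1,-1,-1,-1,-1,-1,-1],
)

```text
clock: 22.6
position: [0.5641, 0.1423, 0.0188]
orientation: [-0.0, 0.999, -0.046, 0.001]
wrist_force: [0.2, -0.6, 0.0]
grip_width: 0.0007
```

```bash
python3 -c "
from h import *
st()
"
```

```text
t 22.6 dock [-0.0127  0.1103  0.0188] yaw -0.0927 zax [ 0.002  0.    -1.   ] F dock [ 0.28 -0.54  0.04] grip 0.001
```

>>> move_arm(
  twist=[
    [0,0,0],
    [0,0,0],
    [0,0,0],
    [0,0,0],
  ],
  translation=[
    [0.03,0,0],
    [0.03,0,0],
    [0.03,0,0],
    [0.03,0,0],
  ],
  gripper=[-1,-1,-1,-1],
)

```text
clock: 23.0
position: [0.5659, 0.142, 0.0184]
orientation: [-0.0, 0.999, -0.046, -0.0]
wrist_force: [-0.3, -0.6, -0.2]
grip_width: 0.0007
```

>>> move_arm(
  twist=[
    [0,0,0],
    [0,0,0],
  ],
  translation=[
    [0.02,0,0],
    [0.02,0,0],
  ],
  gripper=[-1,-1],
)

```text
clock: 23.2
position: [0.5671, 0.1419, 0.0183]
orientation: [-0.0, 0.999, -0.046, -0.0]
wrist_force: [-0.5, 0.7, 0.4]
grip_width: 0.0004
```

```bash
python3 -c "
from h import *
st()
p,d=imaging.read_camera('wrist'); cv2.imwrite('pics/w11.png',p[:,:,::-1]);cv2.imwrite('pics/w11c.png',cv2.resize(p[20:260,220:420,::-1],None,fx=2.5,fy=2.5,interpolation=cv2.INTER_CUBIC))
"
```

```text
t 23.2 dock [-0.0097  0.1102  0.0183] yaw -0.0924 zax [-0.  0. -1.] F dock [-0.53  0.61  0.4 ] grip 0.0
```

View pics/w11c.png

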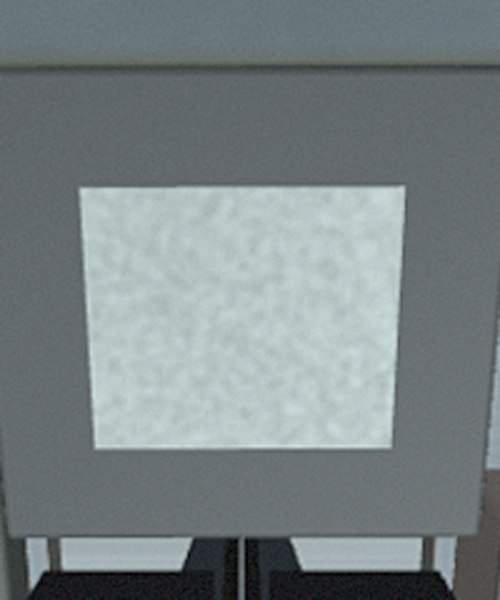

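Almost in contact; continue in small steps.

>>> move_arm(
  twist=[
    [0,0,0],
    [0,0,0],
  ],
  translation=[
    [0.02,0,0],
    [0.02,0,0],
  ],
  gripper=[-1,-1],
)

```text
clock: 23.45
position: [0.5675, 0.1419, 0.0183]
orientation: [0.0, 0.999, -0.046, -0.001]
wrist_force: [-6.4, 1.4, 5.5]
grip_width: 0.0004
```

>>> move_arm(
  twist=[
    [0,0,0],
    [0,0,0],
  ],
  translation=[
    [0.02,0,0],
    [0.02,0,0],
  ],
  gripper=[-1,-1],
)

```text
clock: 23.65
position: [0.5677, 0.1418, 0.0182]
orientation: [0.0, 0.999, -0.046, -0.002]
wrist_force: [-9.4, 1.1, 8.5]
grip_width: 0.0003
```

>>> move_arm(
  twist=[
    [0,0,0],
    [0,0,0],
  ],
  translation=[
    [0.02,0,0],
    [0.02,0,0],
  ],
  gripper=[-1,-1],
)

```text
clock: 23.85
position: [0.5689, 0.1416, 0.0182]
orientation: [0.0, 0.999, -0.046, -0.002]
wrist_force: [-9.6, 0.8, 8.4]
grip_width: 0.0004
```

```bash
python3 -c "
from h import *
st()
"
```

```text
t 23.85 dock [-0.0079  0.1101  0.0182] yaw -0.0923 zax [-0.003 -0.    -1.   ] F dock [-9.59 -0.04  8.4 ] grip 0.0
```

>>> move_arm(
  twist=[
    [0,0,0],
    [0,0,0],
  ],
  translation=[
    [0.02,0,-0.02],
    [0.01,0,-0.02],
  ],
  gripper=[-1,-1],
)

```text
clock: 24.05
position: [0.5708, 0.1415, 0.0192]
orientation: [0.0, 0.999, -0.046, -0.001]
wrist_force: [-5.5, -0.9, -3.4]
grip_width: 0.0001
```

>>> move_arm(
  twist=[
    [0,0,0],
    [0,0,0],
  ],
  translation=[
    [0.015,0,0],
    [0.015,0,0],
  ],
  gripper=[-1,-1],
)

```text
clock: 24.25
position: [0.5708, 0.1413, 0.019]
orientation: [0.0, 0.999, -0.046, -0.002]
wrist_force: [-9.4, 1.2, -1.6]
grip_width: 0.0004
```

```bash
python3 -c "
from h import *
st()
"
```

```text
t 24.25 dock [-0.006  0.11   0.019] yaw -0.0924 zax [-0.003 -0.    -1.   ] F dock [-9.5   0.33 -1.59] grip 0.0
```

>>> move_arm(
  twist=[
    [0,0,0],
    [0,0,0],
    [0,0,0],
    [0,0,0],
    [0,0,0],
    [0,0,0],
    [0,0,0],
    [0,0,0],
  ],
  translation=[
    [-0.01,0,0],
    [-0.01,0,0],
    [-0.01,0,0],
    [-0.02,0,0],
    [-0.02,0,0],
    [-0.02,0,0],
    [-0.03,0,0],
    [-0.05,0,0],
  ],
  gripper=[-1,-1,-1,-1,-1,-1,-1,-1],
)

```text
clock: 25.05
position: [0.5681, 0.142, 0.0198]
orientation: [-0.0, 0.999, -0.046, 0.001]
wrist_force: [-0.1, -0.1, 0.2]
grip_width: 0.0003
```

```bash
python3 -c "
from h import *
st()
p,d=imaging.read_camera('wrist'); cv2.imwrite('pics/w12.png',p[:,:,::-1]);cv2.imwrite('pics/w12c.png',cv2.resize(p[20:260,220:420,::-1],None,fx=2.5,fy=2.5,interpolation=cv2.INTER_CUBIC))
"
```

```text
t 25.05 dock [-0.0087  0.1103  0.0198] yaw -0.0925 zax [ 0.001  0.    -1.   ] F dock [-0.05 -0.11  0.25] grip 0.0
```

View pics/w12c.png

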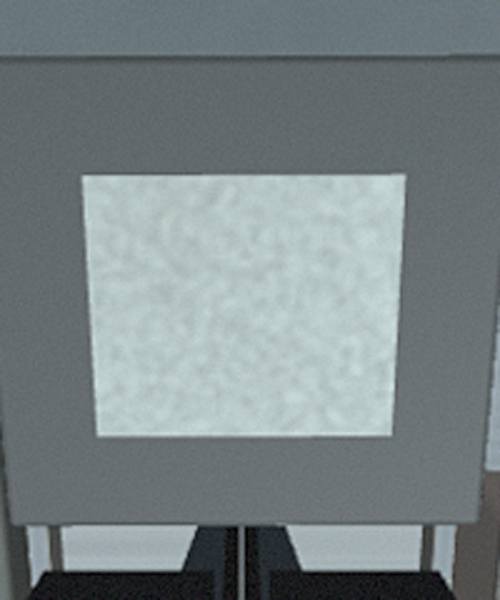

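>>> move_arm(
  twist=[
    [0,0,0],
    [0,0,0],
    [0,0,0],
    [0,0,0],
    [0,0,0],
    [0,0,0],
    [0,0,0],
    [0,0,0],
    [0,0,0],
    [0,0,0],
    [0,0,0],
    [0,0,0],
  ],
  translation=[
    [-0.4,0,0],
    [-0.7,0,0],
    [0,0,-0.9],
    [0,0,-0.9],
    [0,0,-0.9],
    [0,0,-0.8],
    [0,0,0],
    [0.7,0,0],
    [0.7,0,0],
    [0.6,0,0],
    [0,0,0],
    [0,0,0],
  ],
  gripper=[-1,-1,-1,-1,-1,-1,-1,-1,-1,-1,-1,-1],
)

```text
clock: 26.3
position: [0.5932, 0.1394, 0.1237]
orientation: [0.0, 0.999, -0.046, -0.001]
wrist_force: [-0.1, -0.1, -0.5]
grip_width: 0.0004
```

```bash
python3 -c "
from h import *
p,d=imaging.read_camera('wrist'); st(); cv2.imwrite('pics/w13.png',p[:,:,::-1]); cv2.imwrite('pics/w13c.png',cv2.resize(p[80:200,220:420,::-1],None,fx=4,fy=4,interpolation=cv2.INTER_CUBIC)); np.save('pics/w13d.npy',d)
cv2.imwrite('pics/w13b.png',cv2.resize(p[170:270,170:270,::-1],None,fx=5,fy=5,interpolation=cv2.INTER_CUBIC))
"
```

```text
t 26.35 dock [0.0163 0.11   0.1239] yaw -0.0924 zax [-0.002 -0.    -1.   ] F dock [-0.18 -0.13  0.18] grip 0.0
```

View pics/w13c.png

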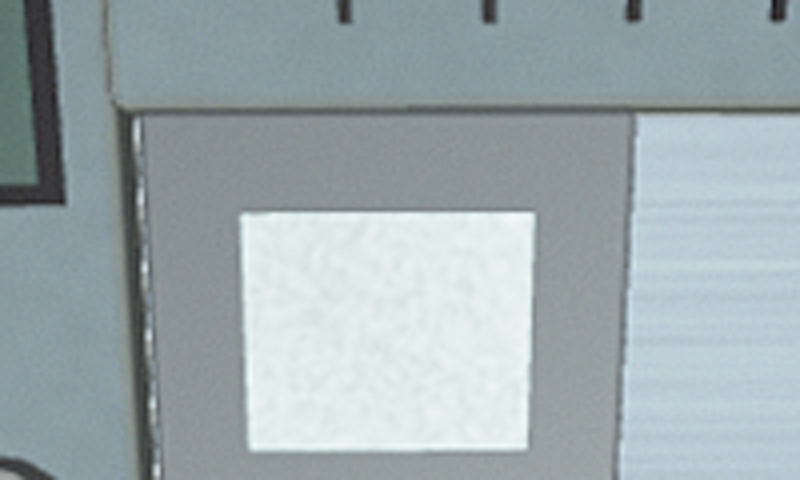

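View pics/w13b.png

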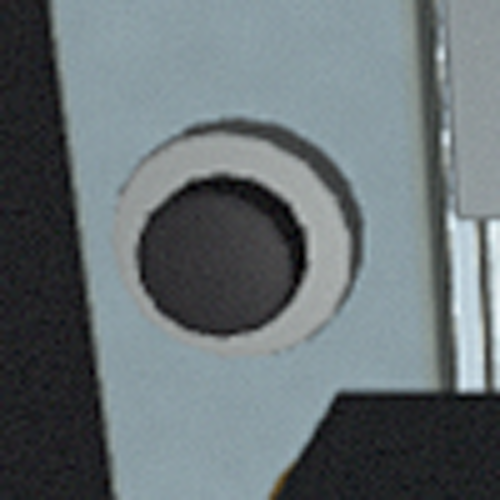

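```bash
python3 -c "
from h import *
d=np.load('pics/w13d.npy')
print([dock(by_d('wrist',u,v,d[v,u])).round(4) for u,v in [(212,220),(214,222),(210,228),(218,230)]], dock(at_z('wrist',214,222,.0635)).round(4))
p=dock(readout.sense()['position']); t=np.array([.0015,.205]); dd=t-p[:2]; print('units tool x,y',dd[0]/.03,-dd[1]/.03,p)
print('box lid back',dock(at_z('wrist',310,80+112/4,.069)),'front',dock(at_z('wrist',317,216,.069)))
"
```

```text
[array([0.0042, 0.2054, 0.0646]), array([0.0025, 0.2036, 0.0651]), array([-0.0026,  0.2071,  0.0668]), array([-0.005 ,  0.2004,  0.0658])] [0.0019 0.2042 0.0635]
units tool x,y -0.49198916563921324 -3.1658612777845523 [0.01625967 0.11002416 0.12386242]
box lid back [0.10080989 0.11573104 0.069     ] front [0.0093212  0.11024611 0.069     ]
```

>>> move_arm(
  twist=[
    [0,0,0],
    [0,0,0],
    [0,0,0],
    [0,0,0],
    [0,0,0],
    [0,0,0],
    [0,0,0],
    [0,0,0],
  ],
  translation=[
    [-0.12,-0.8,0],
    [-0.12,-0.8,0],
    [-0.12,-0.8,0],
    [-0.12,-0.77,0],
    [0,0,0],
    [0,0,0.8],
    [0,0,0.8],
    [0,0,0],
  ],
  gripper=[-1,-1,-1,-1,-1,-1,-1,-1],
)

```text
clock: 27.15
position: [0.586, 0.2343, 0.0738]
orientation: [0.001, 0.999, -0.046, -0.003]
wrist_force: [-0.1, -0.2, -0.6]
grip_width: 0.0006
```

```bash
python3 -c "
from h import *
p,d=imaging.read_camera('scene'); st(); cv2.imwrite('pics/s14c.png',cv2.resize(p[150:300,250:440,::-1],None,fx=4,fy=4,interpolation=cv2.INTER_CUBIC))
"
```

```text
t 27.2 dock [0.002  0.2044 0.0756] yaw -0.0925 zax [-0.003 -0.001 -1.   ] F dock [0.42 0.36 0.8 ] grip 0.001
```

View pics/s14c.png

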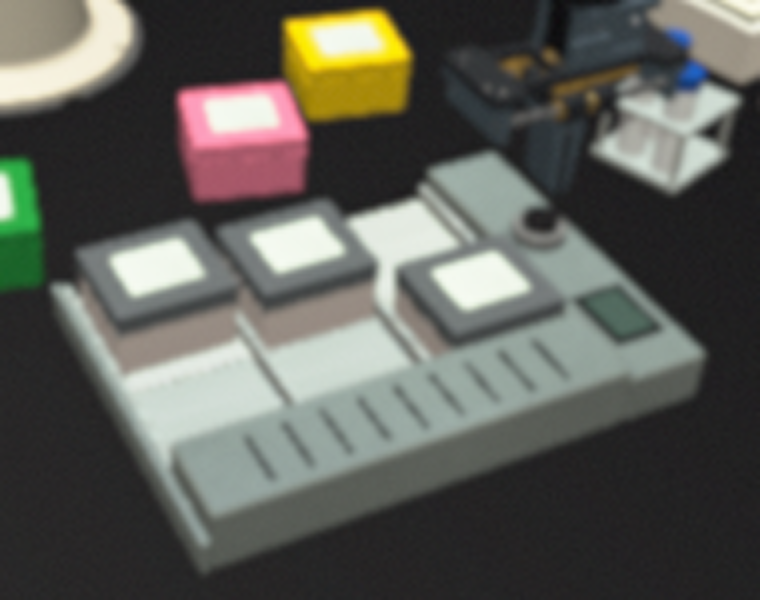

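```bash
python3 -c "
from h import *
s=readout.sense();p=s['position']
f=lambda q:((q-[250,150])*4).round(0)
for dz in (-.012,0,.0125,.02,.027,.035): print(dz,f(proj('scene',p+[0,0,dz])))
print('btn',f(proj('scene',[DX+np.cos(DA)*.0015-np.sin(DA)*.205,DY+np.sin(DA)*.0015+np.cos(DA)*.205,.0635])))
"
```

```text
-0.012 [539. 216.]
0 [541. 204.]
0.0125 [543. 192.]
0.02 [544. 184.]
0.027 [545. 177.]
0.035 [546. 169.]
btn [539. 215.]
```

>>> move_arm(
  twist=[
    [0,0,0],
    [0,0,0],
    [0,0,0],
    [0,0,0],
  ],
  translation=[
    [0,0,0.1],
    [0,0,0.1],
    [0,0,0.1],
    [0,0,0.1],
  ],
  gripper=[-1,-1,-1,-1],
)

```text
clock: 27.6
position: [0.589, 0.2355, 0.0648]
orientation: [-0.0, 0.999, -0.046, 0.0]
wrist_force: [-0.2, -1.0, 0.1]
grip_width: 0.0002
```

>>> move_arm(
  twist=[
    [0,0,0],
    [0,0,0],
    [0,0,0],
    [0,0,0],
  ],
  translation=[
    [0,0,0.08],
    [0,0,0.07],
    [0,0,0.07],
    [0,0,0.07],
  ],
  gripper=[-1,-1,-1,-1],
)

```text
clock: 28.0
position: [0.5888, 0.2354, 0.0557]
orientation: [-0.0, 0.999, -0.046, 0.0]
wrist_force: [0.6, -0.5, -0.1]
grip_width: 0.0006
```

```bash
python3 -c "
from h import *
p,d=imaging.read_camera('scene'); st(); cv2.imwrite('pics/s15c.png',cv2.resize(p[160:260,340:440,::-1],None,fx=6,fy=6,interpolation=cv2.INTER_CUBIC))
"
```

```text
t 28.05 dock [0.0033 0.2052 0.0553] yaw -0.0924 zax [-0. -0. -1.] F dock [-0.29 -0.71 -1.02] grip 0.0
```

View pics/s15c.png

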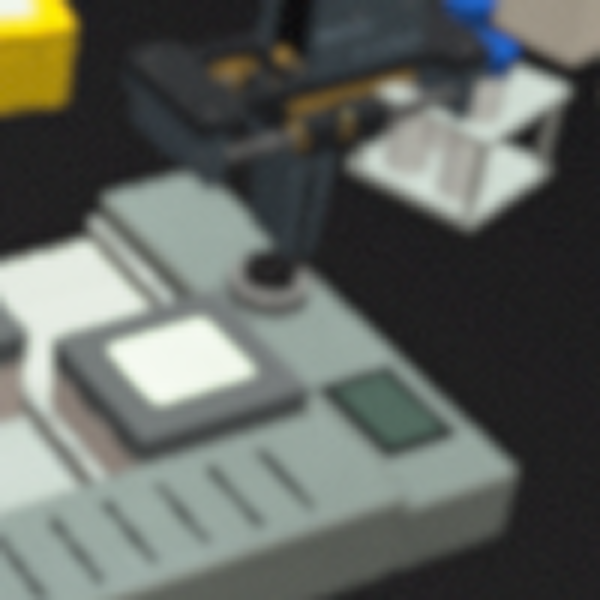

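```bash
python3 -c "
from h import *
s=readout.sense();p=s['position']
im=cv2.imread('pics/s15c.png')
c,sn=np.cos(DA),np.sin(DA)
for dz,col in ((0,(0,0,255)),(.025,(0,255,0)),(.05,(255,0,0))):
  q=[]
  for a,b in ((1,1),(1,-1),(-1,-1),(-1,1)):
    x,y=a*.016,b*.0135
    q.append((proj('scene',p+[c*x-sn*y,sn*x+c*y,dz])-[340,160])*6+3)
  cv2.polylines(im,[np.int32(q)],True,col,1)
  print(dz,np.round(q))
cv2.imwrite('pics/s15o.png',im)
"
```

```text
0 [[309. 289.]
 [268. 302.]
 [235. 269.]
 [275. 257.]]
0.025 [[315. 253.]
 [274. 265.]
 [241. 233.]
 [282. 221.]]
0.05 [[322. 216.]
 [280. 228.]
 [246. 196.]
 [288. 184.]]
```

View pics/s15o.png

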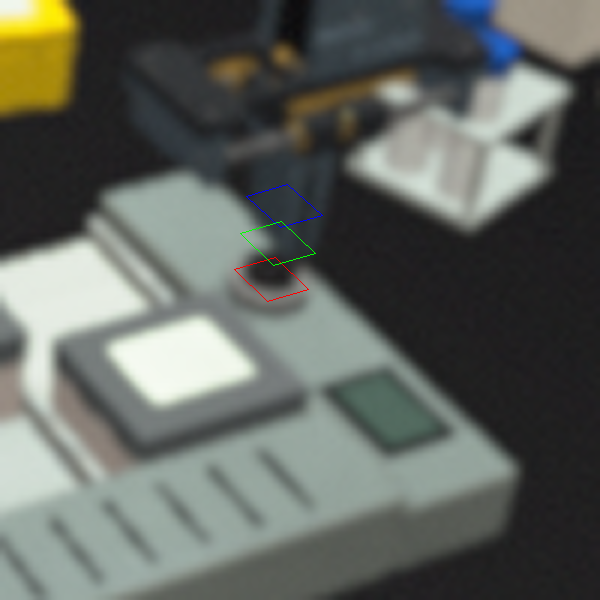

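>>> move_arm(
  twist=[
    [0,0,0],
    [0,0,0],
    [0,0,0],
    [0,0,0],
    [0,0,0],
  ],
  translation=[
    [-0.15,0,0],
    [0,0,0.08],
    [0,0,0.08],
    [0,0,0.08],
    [0,0,0],
  ],
  gripper=[-1,-1,-1,-1,-1],
)

```text
clock: 28.55
position: [0.5841, 0.2358, 0.0482]
orientation: [0.0, 0.999, -0.046, -0.0]
wrist_force: [0.1, 0.5, -1.0]
grip_width: 0.0007
```

```bash
python3 -c "
from h import *
p,d=imaging.read_camera('scene'); st(); cv2.imwrite('pics/s16c.png',cv2.resize(p[170:240,350:420,::-1],None,fx=8,fy=8,interpolation=cv2.INTER_CUBIC))
p,d=imaging.read_camera('wrist'); cv2.imwrite('pics/w16.png',p[:,:,::-1])
"
```

```text
t 28.6 dock [-0.0011  0.2052  0.0484] yaw -0.0924 zax [-0. -0. -1.] F dock [-0.99 -0.37 -0.99] grip 0.0
```

View pics/s16c.png

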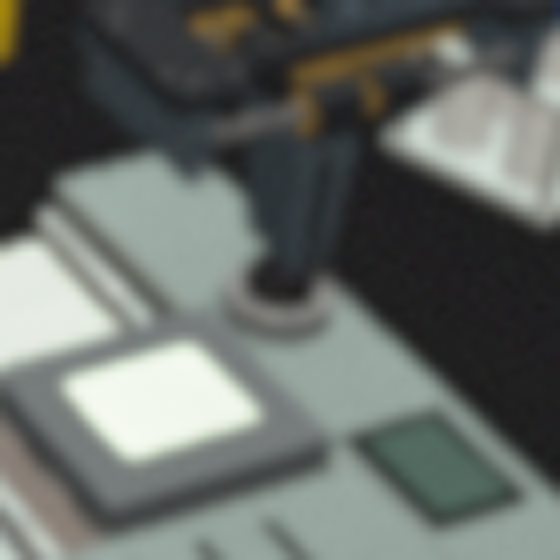

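View pics/w16.png

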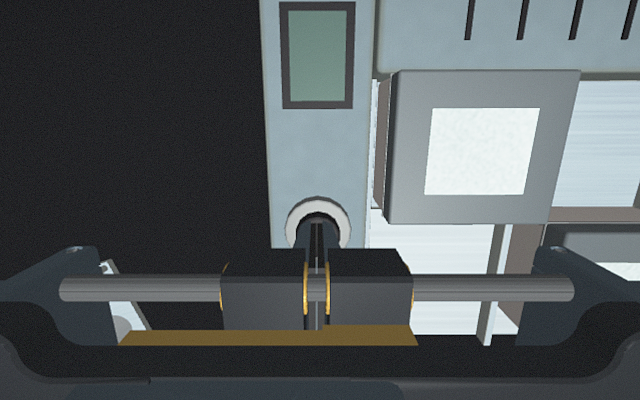

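>>> move_arm(
  twist=[
    [0,0,0],
    [0,0,0],
    [0,0,0],
  ],
  translation=[
    [0,0,0.05],
    [0,0,0.05],
    [0,0,0.05],
  ],
  gripper=[-1,-1,-1],
)

```text
clock: 28.95
position: [0.5843, 0.2358, 0.044]
orientation: [0.0, 0.999, -0.046, -0.0]
wrist_force: [-0.4, -0.7, -1.3]
grip_width: 0.0008
```

>>> move_arm(
  twist=[
    [0,0,0],
    [0,0,0],
  ],
  translation=[
    [0,0,0.05],
    [0,0,0.05],
  ],
  gripper=[-1,-1],
)

```text
clock: 29.15
position: [0.5842, 0.2359, 0.041]
orientation: [-0.0, 0.999, -0.046, -0.0]
wrist_force: [-0.9, 0.8, 0.7]
grip_width: 0.0005
```

>>> move_arm(
  twist=[
    [0,0,0],
    [0,0,0],
  ],
  translation=[
    [0,0,0.05],
    [0,0,0.05],
  ],
  gripper=[-1,-1],
)

```text
clock: 29.35
position: [0.5842, 0.2358, 0.038]
orientation: [-0.0, 0.999, -0.046, -0.0]
wrist_force: [-0.2, -0.9, 2.7]
grip_width: 0.0006
```

>>> move_arm(
  twist=[
    [0,0,0],
    [0,0,0],
  ],
  translation=[
    [0,0,0.04],
    [0,0,0.04],
  ],
  gripper=[-1,-1],
)

```text
clock: 29.55
position: [0.5843, 0.2359, 0.0358]
orientation: [-0.0, 0.999, -0.046, 0.0]
wrist_force: [-1.2, 0.4, 4.4]
grip_width: 0.0005
```

>>> move_arm(
  twist=[
    [0,0,0],
    [0,0,0],
  ],
  translation=[
    [0,0,0.04],
    [0,0,0.04],
  ],
  gripper=[-1,-1],
)

```text
clock: 29.75
position: [0.5843, 0.2359, 0.0334]
orientation: [-0.0, 0.999, -0.046, 0.0]
wrist_force: [-4.8, -1.6, 17.8]
grip_width: 0.0006
```

>>> move_arm(
  twist=[
    [0,0,0],
    [0,0,0],
  ],
  translation=[
    [0,0,0.03],
    [0,0,0.02],
  ],
  gripper=[-1,-1],
)

```text
clock: 29.95
position: [0.5844, 0.2359, 0.0332]
orientation: [-0.0, 0.999, -0.046, 0.0]
wrist_force: [-9.8, -3.9, 34.1]
grip_width: 0.0005
```

>>> move_arm(
  twist=[
    [0,0,0],
    [0,0,0],
    [0,0,0],
    [0,0,0],
    [0,0,0],
    [0,0,0],
  ],
  translation=[
    [0,0,-0.15],
    [0,0,-0.3],
    [0,0,-0.8],
    [0,0,-0.9],
    [0,0,-0.9],
    [0,0,0],
  ],
  gripper=[-1,-1,-1,-1,-1,-1],
)

```text
clock: 30.55
position: [0.5863, 0.2365, 0.1271]
orientation: [-0.001, 0.999, -0.046, 0.003]
wrist_force: [-0.3, -0.5, 0.4]
grip_width: 0.0004
```

```bash
python3 -c "
from h import *
p,d=imaging.read_camera('scene'); cv2.imwrite('pics/s17.png',p[:,:,::-1])
p,d=imaging.read_camera('wrist'); st(); cv2.imwrite('pics/w17.png',p[:,:,::-1])
print('btn z',[dock(by_d('wrist',u,v,d[v,u])).round(4) for u,v in [(308,205),(316,205),(322,205)]])
"
```

```text
t 30.65 dock [-0.0008  0.2054  0.1237] yaw -0.0924 zax [ 0.001  0.    -1.   ] F dock [-0.18  0.13 -0.22] grip 0.0
btn z [array([0.0015, 0.2136, 0.0653]), array([0.001 , 0.2065, 0.0637]), array([0.0014, 0.2011, 0.065 ])]
```

View pics/s17.png

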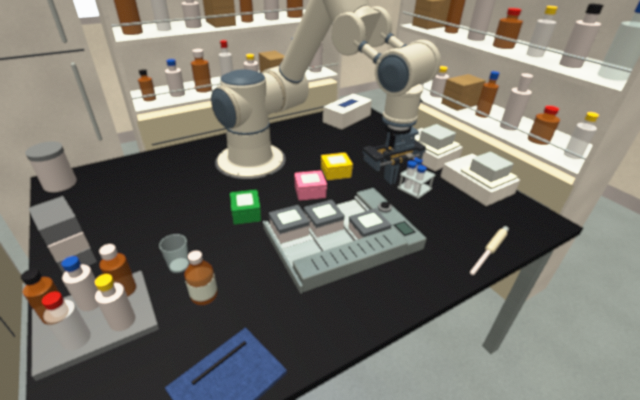

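View pics/w17.png

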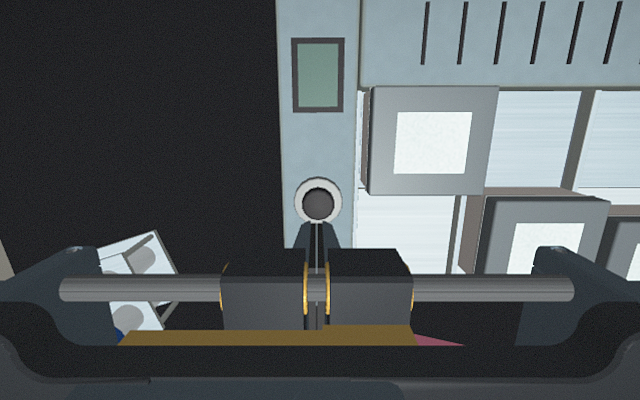

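```bash
python3 -c "
from h import *
p,d=imaging.read_camera('wrist'); st()
def z(us,vs): 
    P=np.array([dock(by_d('wrist',u,v,d[v,u])) for u in us for v in vs]); return np.median(P[:,2]).round(4)
print('btn',z(range(310,326,2),range(196,212,2)),'ring L/R/top',z([297,298],range(198,208)),z([336,337,338],range(198,208)),z(range(310,326,2),[181,182,183]),'console',z(range(300,330,4),range(125,165,4)))
cv2.imwrite('pics/w18c.png',cv2.resize(p[60:240,270:450,::-1],None,fx=3.3,fy=3.3,interpolation=cv2.INTER_CUBIC))
print('home box back edge',dock(at_z('wrist',430,86.5,.069)),'wall',dock(at_z('wrist',530,89.5,.055)))
"
```

```text
t 30.7 dock [-0.0013  0.2051  0.1229] yaw -0.0924 zax [-0.001 -0.    -1.   ] F dock [-0.41 -0.12 -0.36] grip 0.0
btn 0.0645 ring L/R/top 0.0547 0.0544 0.0548 console 0.0424
home box back edge [0.09910805 0.11651246 0.069     ] wall [0.09779261 0.02813956 0.055     ]
```

View pics/w18c.png

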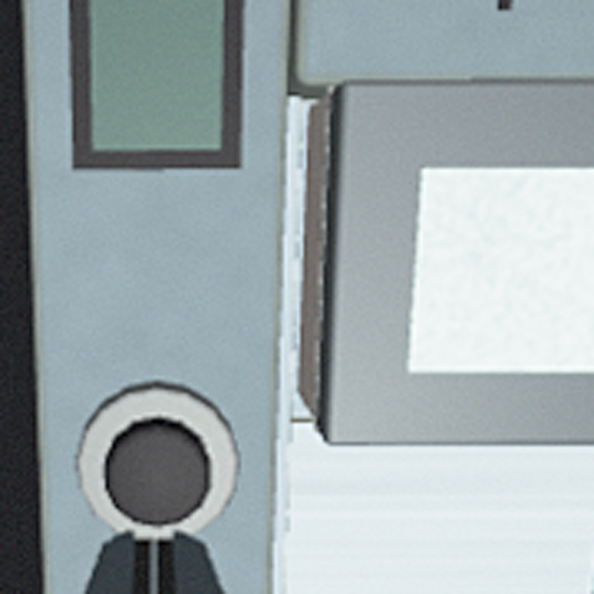

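```bash
python3 -c "
from station import env
print(env.job_done())"
```

```text
the job is handed in; nothing more can be done
None
```

The full box was the left one. It is home against the stop, and the start button has been pressed fully down and released. I handed the job in at about 31 s on the clock.

- **Finding the full box:** I pushed all three gently. The left box resisted with about 4 to 8 N; the middle and right ones read about 1 to 2 N, where sensor noise was around 0.5 N. The lid of the left box also sat 3 mm lower once it was on the cold plate. The two empty boxes were shifted by roughly 10 to 13 mm.
- **Sliding it home:** The first slide ended at about 12 N, but a view from directly above then showed the box about 2.5 mm short of the wall. The closed fingertips actually end about 24 mm above the reported tool point, so I had been pushing on the lid edge. I pushed again from lower down, stopping at about 9.5 N, and backed off slowly. The view from above then showed no gap.
- **Pressing the button:** It met a firm stop after about 6 mm of travel. The press was firmer than it needed to be, peaking at 34 N. Afterwards the button stood at its original height (about 64 mm), 10 mm above its housing ring, so the housing did not limit the travel. The console screen also looked brighter.
- **Last checks:** The final wrist picture showed the box still against the wall. The bottle, beaker, tube rack and coloured boxes looked undisturbed in the scene picture, and the arm was clear of everything.

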